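# Roll-test two bone nails on the glass plate and sort out the bent ones

### The job

Check the two used bone nails on the glass plate, one at a time: lay a fingertip lightly on top of the nail and roll it to and fro on the plate, about a quarter turn each way, feeling whether it runs true or humps and rocks; never press hard on the glass. Put a nail that runs true away into a free place of the implant tray, seated down between its prongs, and a bent one into the steel reject dish; let go of it there before you test the other nail. Leave the other things on the bench where they are.

Things in the scene. Friction and masses are not known exactly. Their poses are not given: they have to be found in the camera images.
- start_1 (a point): point on the plate where the middle of one of two used bone nails lies at the start, on the nail's axis; y runs along the nail. A nail is a plain solid steel rod, 10 mm thick, 140 mm long, about 90 g, one end tapered. This point stays with the plate: the nail itself is not tracked once it rolls (a full turn is 31 mm; a finger rolling it from above travels twice as far as the nail, and rolling back brings it back).
- start_2 (a point): the same for the other nail, which looks alike, 90 mm along x. A nail is either true or bent 3 degrees at its middle (bow 1.7 mm), lying on its flat side. A true nail stays level as it rolls; a bent one, at a quarter turn, stands one way round on its ends (middle 1.7 mm higher), the other way on its middle (ends 1.7 mm off the plate, teetering); at half a turn it is flat again.
- plate_top (a point): centre of the top face of the fixed flat glass plate, 200 mm (its x) by 200 mm (its y), 12 mm above the bench; a nail lying on it has its axis 5 mm above this face. The face is hard: 1 mm too low already presses with 10 to 20 N, so touch down slowly (5 mm/s). The glass must never be pressed with more than 15 N.
- place_1 (a point): nail place of the fixed implant tray (sheet 116 by 190 mm): where the middle of a seated nail's axis lies, 19 mm above the bench, 13 mm above the sheet; y runs along the place. The nail rests, either way round, on two bars 46 mm either side (12 mm wide, tops 5 mm below this point), between prongs 14 mm apart that flare to 23 mm at their tops, 13 mm above this point.
- place_2 (a point): the second place, alike, 54 mm from the first along x. The middle 80 mm of both places is open for fingers.
- dish_floor (a point): centre of the inner floor of the fixed steel reject dish, 100 mm (its x) by 184 mm (its y) inside; its rim is 32 mm above this floor.
- stain_a: small blue bottle with a white cap, 34 mm across, 67 mm tall; not to be disturbed. Origin in the middle of its underside
- stain_b: small purple-red bottle with a white cap, 34 mm across, 67 mm tall; not to be disturbed. Origin in the middle of its underside
- med_bottle: brown bottle with a white cap, 46 mm across, 85 mm tall; not to be disturbed. Origin in the middle of its underside
- petri_1: closed petri dish, 59 mm across, 12 mm high; not to be disturbed. Origin in the middle of its underside
- sample_cup: screw-top sample cup with a yellow lid, 62 mm across, 67 mm tall; not to be disturbed. Origin in the middle of its underside
- marker_green: marker pen lying on the bench, 135 mm long, 12 mm thick; not to be disturbed. Origin in the middle of its underside
- syringe_a: syringe lying on the bench, 146 mm long, 13 mm high; not to be disturbed. Origin in the middle of its underside

How it is judged:
By the outcome, as a careful person would: the job done as asked, in the order asked, and still so for the second after the job is handed in, with the robot touching nothing.
It also fails if it takes over 72 s, if anything falls off the work surface, if the arm or the gripper's body presses on something with over 40 N, if the wrist force passes 120 N, or if a joint passes its speed limit or range.

### The arm

A 6-joint arm with a two-finger parallel gripper is mounted at the origin on a cart in front of the work surface, level with it; the furniture and walls round the work are solid. World frame = base frame: x ahead of the robot, y to its left, z up, the work surface at z = 0. Lengths are in m, angles in rad, forces in N, time in s.
With the tool pointing down it reaches from about 0.3 to 0.775 m from the base axis. Payload 14.6 kg.
Tool frame: the origin (TCP) lies at the very end of the fingers, on their centre line; the grasp point (between the pads) lies ctrl.tcp_to_grasp behind it (ctrl.tcp_to_grasp is the distance from the TCP to the grasp point, in m); x points along the fingers, y is the direction in which the jaws open and shut, and the axes are right-handed (so a half turn about x gives the same grasp; the last joint's range is limited). The gripper opens to 94 mm and grips with 3 to 60 N. Pads are 16 mm wide; open, the fingers measure 119 mm over their backs; the gripper's body (75 mm by 177 mm) begins 78 mm behind the grasp point.
Start: joints at [-1.364, 0.3, 1.521, -0, 1.321, -0.067], TCP at [0.149, -0.53, 0.205] pointing down, gripper open.
Joint ranges: [-3.03, 3.03], [-0.79, 2.21], [0.23, 2.52], [-1.04, 4.18], [0, 3.07], [-2.55, 2.55]. Speed limits (rad/s): [2.22, 2.22, 2.57, 3.14, 3.14, 3.14].

### API

Orientations are given as [roll, pitch, yaw] about the fixed x, y, z axes, in that order (R = Rz(yaw) Ry(pitch) Rx(roll)).
In Python, from station import ctrl gives the robot as it stands.
- The arm moves only by the tool play_rows, never from a script. Its argument "increments" is a list that holds one entry, the list of rows, each a list of 5 numbers: the closure in counts, from 0 (fully open) to 255 (shut), then the shift along the tool's x, y, z in cm, then the turn about the tool's x in degrees. A call has 1 to 12 rows; each row shifts and turns the commanded pose from where the row before left it, along the tool's axes as they then stand; what a row does not reach is not made up. A row lasts 1/12 s, in which the tool goes at most 41.7 mm and 7.16 degrees, less where a joint would pass 70% of its speed; a pose out of reach is approached as far as the arm can. A call is refused whole if a number of a shift passes 4.17 or a number of a turn 7.16, either way. A call with a gripper value outside its range is refused whole. The fingers move at their own pace and stop on an object; "newtons" is the grip in N (left out, the last holds). Time passes only in rows, so rows that do not move let the fingers close. It gives the time, the measured TCP pose, the force and the opening at its end, in the units of the state.
- ctrl.get_obs(): the state, without advancing time (a new reading comes with each control period).
- ctrl.camera(name): name is "scene" or "top" or "wrist"; returns the picture (400x640x3 uint8, red, green, blue); there is no depth.
- ctrl.calibration(name): a dict with "fx", "fy", "cx", "cy" (pixels), "rvec" (rotation vector, rad) and "tvec" (3), from world to camera coordinates, as OpenCV has them; the wrist camera has in their place "T_tool_cam" (4x4, takes a point from camera to tool coordinates, whose origin is the TCP and whose axes are the tool frame's). Camera axes: x right, y down, z forward; pixel columns grow to the right and rows downward; lengths in m; the calibration is good to about 2 mm. A picture is of the moment at which its call begins: read the wrist's pose just before it. calibration takes no time and is no camera call.
- ctrl.hand_in(): hands the job in, once; it reports no verdict.
The state is a dict: "time_s": time; "qpos": joint angles; "joint_vel": joint speeds; "tau": joint torques, N m; "ee_pos": TCP position; "eef_rot": TCP orientation; "force": force on the tool from outside, world axes, zero at the start; "moment": the same for the moment, N m; "grip_width": finger opening in m.
Only numpy, scipy, OpenCV 4.12 (cv2) and the standard library are available. Lean on these libraries where they do the work, as an engineer would, in place of code of your own. Each camera call takes 0.05 s, during which the arm holds its last target.

## Working session

There is one attempt and no reset: what is moved stays moved. The work goes in short steps, Python scripts to look and compute and a tool call to move; the robot and the scene stay as the last step left them, time stands still between calls to the robot, and variables do not carry over. Pictures are saved under pics/ and viewed, and the job is handed in when it is done.

Besides the shell and the picture viewer there is one more tool, called after "Call:" as name(argument=value, ...), one argument or row to a line, values as JSON. play_rows: Moves the arm, as the interface text tells. Its arguments: {"type":"object","properties":{"increments":{"type":"array"},"newtons":{"type":"number"}},"required":["increments"]}

```bash
ls; mkdir -p pics
python3 - <<'E'
from station import ctrl
import cv2
print(ctrl.get_obs(), ctrl.tcp_to_grasp)
for n in ("scene","top","wrist"):
    im=ctrl.camera(n); cv2.imwrite(f"pics/{n}0.png",im[:,:,::-1]); print(n,ctrl.calibration(n))
E
```

```text
pics
{'time_s': 0.0, 'qpos': array([-1.36358279e+00,  3.00454323e-01,  1.52158231e+00, -3.16696705e-05,
        1.32069277e+00, -6.66341606e-02]), 'joint_vel': array([ 9.14179358e-05, -1.33798955e-05, -1.08562159e-03,  1.83553577e-03,
        3.37355921e-05, -1.47448692e-03]), 'tau': array([ 2.09282807e-04, -5.31808734e+01, -3.52735376e+01,  7.07540126e-02,
        2.43670604e-02, -1.27353223e-04]), 'ee_pos': array([ 0.14865781, -0.52925675,  0.20489501]), 'eef_rot': array([-1.61045179,  1.56965917,  1.80499641]), 'force': array([-0.03791687,  1.18877494,  0.18599435]), 'moment': array([-0.02390232,  0.07545895, -0.01123589]), 'grip_width': 0.09390864049665178} 0.0188
scene {'fx': 394.3009356832445, 'fy': 394.3009356832445, 'cx': 320.9137249531024, 'cy': 203.2235589938235, 'rvec': array([ 1.29947529, -2.15081425,  0.9951396 ]), 'tvec': array([0.28604408, 0.34129188, 0.63770541])}
top {'fx': 385.33289548315787, 'fy': 385.33289548315787, 'cx': 316.7498546179411, 'cy': 196.17581941908458, 'rvec': array([ 2.19562804, -2.14944657,  0.13518168]), 'tvec': array([-0.02181609,  0.55478524,  1.01719295])}
wrist {'fx': 279.5963459026247, 'fy': 279.5963459026247, 'cx': 326.4415845022226, 'cy': 201.30915212905188, 'T_tool_cam': array([[ 9.33877056e-05, -2.78527520e-01,  9.60428244e-01,
        -1.79219074e-01],
       [ 9.99999492e-01,  9.90200006e-04,  1.89925999e-04,
        -4.10524746e-04],
       [-1.00391567e-03,  9.60427738e-01,  2.78527471e-01,
        -8.05954426e-02],
       [ 0.00000000e+00,  0.00000000e+00,  0.00000000e+00,
         1.00000000e+00]])}
```

View pics/scene0.png

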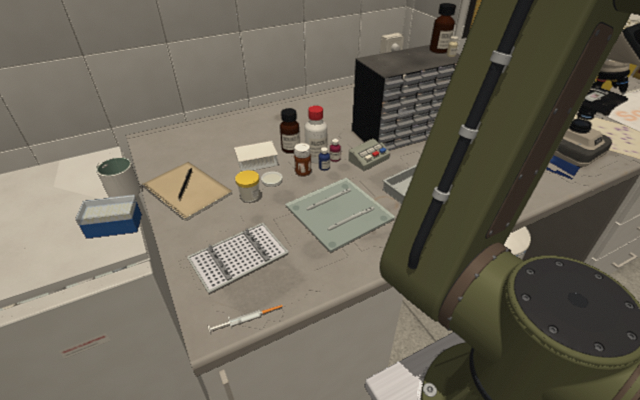

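View pics/top0.png

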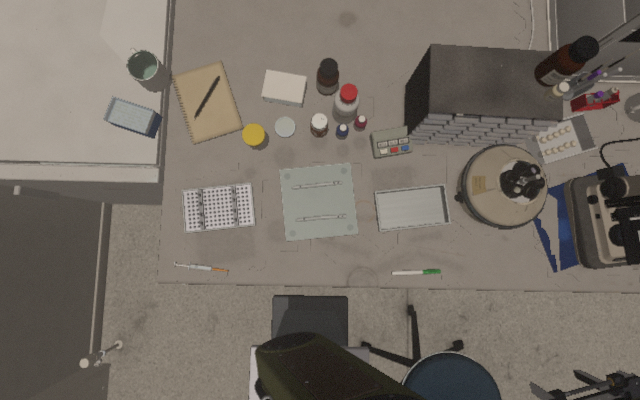

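View pics/wrist0.png

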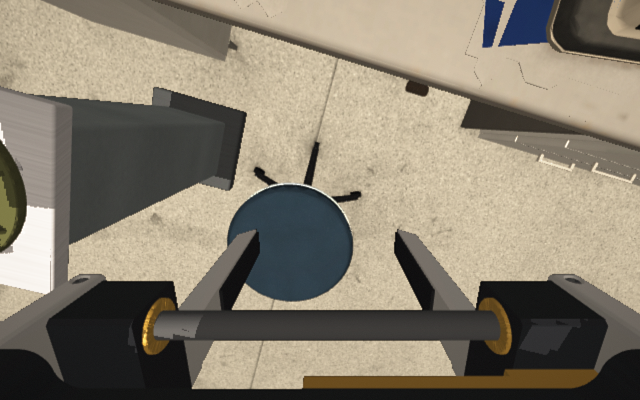

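```bash
cat > h.py <<'E'
import numpy as np, cv2
from station import ctrl
from scipy.spatial.transform import Rotation as Rn
def campose(n,obs=None):
    c=ctrl.calibration(n); K=np.array([[c['fx'],0,c['cx']],[0,c['fy'],c['cy']],[0,0,1]])
    if 'rvec' in c:
        R=cv2.Rodrigues(c['rvec'])[0]; return K,R.T,-R.T@c['tvec']
    obs=obs or ctrl.get_obs()
    T=np.eye(4); T[:3,:3]=Rn.from_euler('xyz',obs['eef_rot']).as_matrix(); T[:3,3]=obs['ee_pos']
    T=T@c['T_tool_cam']; return K,T[:3,:3],T[:3,3]
def ray(n,uv,z,obs=None):
    K,R,o=campose(n,obs); d=R@np.linalg.inv(K)@np.array([uv[0],uv[1],1.]); return o+d*(z-o[2])/d[2]
def proj(n,p,obs=None):
    K,R,o=campose(n,obs); q=K@R.T@(np.asarray(p)-o); return q[:2]/q[2]
E
python3 - <<'E'
from h import *
t=cv2.imread('pics/top0.png')
c=t[150:245,165:465]; cv2.imwrite('pics/t1.png',cv2.resize(c[:,100:200],None,fx=6,fy=6,interpolation=cv2.INTER_CUBIC))
cv2.imwrite('pics/t2.png',cv2.resize(c[:,0:100],None,fx=6,fy=6,interpolation=cv2.INTER_CUBIC))
cv2.imwrite('pics/t3.png',cv2.resize(c[:,200:300],None,fx=6,fy=6,interpolation=cv2.INTER_CUBIC))
R=Rn.from_euler('xyz',ctrl.get_obs()['eef_rot']).as_matrix(); print(R.round(3))
E
```

```text
[[-0.     0.27  -0.963]
 [ 0.001 -0.963 -0.27 ]
 [-1.    -0.001 -0.   ]]
```

View pics/t1.png

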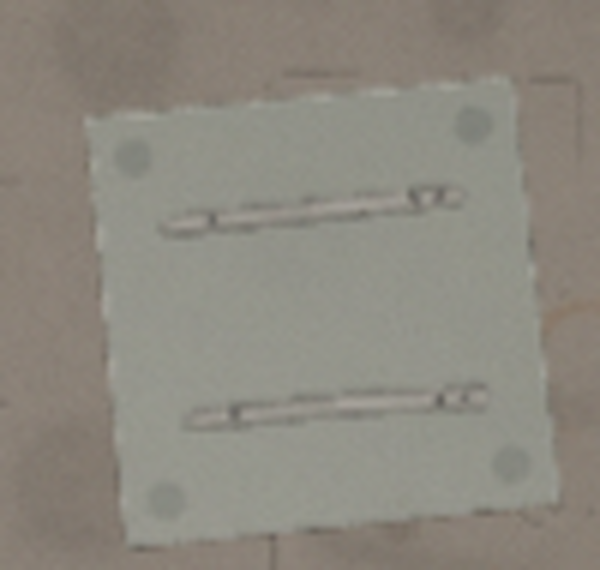

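View pics/t2.png

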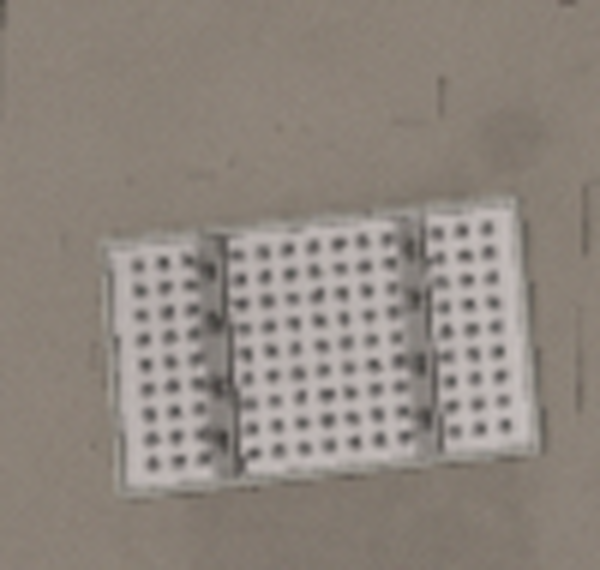

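View pics/t3.png

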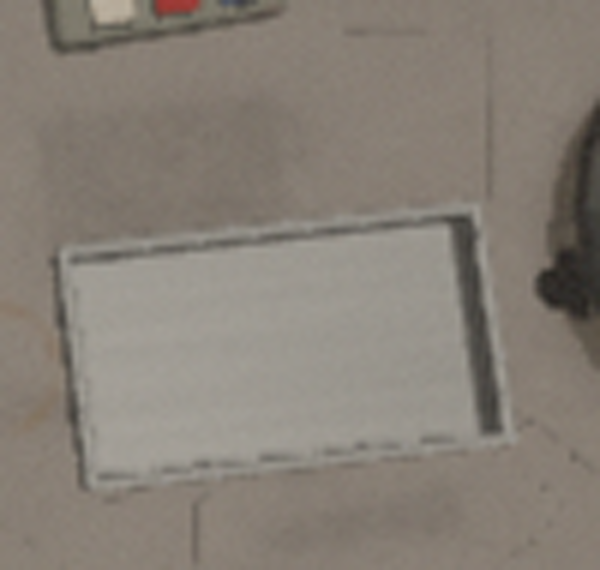

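Run:
```python
from h import *
def r(p,x0,z): return ray('top',((p[0]+.5)/6-.5+x0,(p[1]+.5)/6-.5+150),z)
P=lambda *a:[x.round(4) for x in a]
print('A',*P(r((163,229),265,.017),r((465,194),265,.017)))
print('B',*P(r((187,419),265,.017),r((488,397),265,.017)))
print('plate',*[r(p,265,.012).round(4) for p in [(87,119),(514,80),(558,498),(128,545)]])
print('tray',*[r(p,165,.006).round(4) for p in [(105,243),(515,203),(540,452),(122,492)]])
print('prongs',*[r(p,165,.03).round(4) for p in [(207,270),(213,320),(217,385),(220,437),(408,250),(412,298),(420,363),(425,417)]])
print('dish rim',*[r(p,365,.034).round(4) for p in [(62,252),(475,208),(512,438),(88,487)]])
for n,(u,v) in dict(yellow=(254,134),petri=(285,127),med=(319,125),blue=(342,131),red=(361,122)).items(): print(n,ray('top',(u,v),.06).round(3))
print(campose('top')[2])
```

```text
A [0.5784 0.0592 0.017 ] [ 0.5978 -0.0795  0.017 ]
B [0.4914 0.0459 0.017 ] [ 0.5044 -0.0913  0.017 ]
plate [0.6297 0.0961 0.012 ] [ 0.6528 -0.1021  0.012 ] [ 0.4592 -0.1243  0.012 ] [0.4339 0.0714 0.012 ]
tray [0.5665 0.3631 0.006 ] [0.5894 0.175  0.006 ] [0.4744 0.1591 0.006 ] [0.4522 0.3487 0.006 ]
prongs [0.5524 0.3085 0.03  ] [0.5299 0.3047 0.03  ] [0.5006 0.3013 0.03  ] [0.4774 0.2987 0.03  ] [0.5635 0.2186 0.03  ] [0.5418 0.2158 0.03  ] [0.5125 0.211  0.03  ] [0.4883 0.2077 0.03  ]
dish rim [ 0.5708 -0.1679  0.034 ] [ 0.5952 -0.3564  0.034 ] [ 0.4909 -0.3715  0.034 ] [ 0.4649 -0.18    0.034 ]
yellow [0.716 0.162 0.06 ]
petri [0.737 0.08  0.06 ]
med [ 0.745 -0.012  0.06 ]
blue [ 0.73  -0.074  0.06 ]
red [ 0.756 -0.125  0.06 ]
[0.44116016 0.00493479 1.07158642]
```

Call:
play_rows(
  increments=[
    [[0, 0, -2.2, -2.65, 0], [0, 0, -2.2, -2.65, 0], [0, 0, -2.2, -2.65, 0], [0, 0, -2.2, -2.65, 0], [0, 0, -2.2, -2.65, 0], [0, 0, -2.2, -2.65, 0], [0, 0, -2.2, -2.65, 0], [0, 0, -2.2, -2.65, 0], [0, 0, -2.2, -2.65, 0], [0, 0, -2.2, -2.65, 0], [0, 0, -2.2, -2.65, 0], [0, 0, -2.2, -2.65, 0]],
  ],
)

```text
time_s: 1.15
ee_pos: [0.384, -0.1877, 0.2055]
eef_rot: [2.265, 1.571, -0.603]
force: [0.5, 0.4, -1.0]
grip_width: 0.094
```

Call:
play_rows(
  increments=[
    [[0, 0, -2.2, -2.65, 0], [0, 0, -2.2, -2.65, 0], [0, 0, -2.2, -2.65, 0], [0, 0, -2.2, -2.65, 0], [0, 0, -2.2, -2.65, 0], [0, 0, -2.2, -2.65, 0]],
  ],
)

```text
time_s: 1.65
ee_pos: [0.5015, -0.0176, 0.2053]
eef_rot: [-0.2, 1.571, -3.068]
force: [-0.2, -0.3, -0.4]
grip_width: 0.0941
```

Call:
play_rows(
  increments=[
    [[0, 0.7, 0, 0, -7], [0, 0.7, 0, 0, -7], [0, 0.7, 0, 0, -7], [0, 0.7, 0, 0, -7], [0, 0.7, 0, 0, -7], [0, 0.7, 0, 0, -7], [0, 0.7, 0, 0, -7], [0, 0.7, 0, 0, -7], [0, 0.7, 0, 0, -7], [0, 0.7, 0, 0, -7], [0, 0.7, 0, 0, -7], [0, 0.7, 0, 0, -4]],
  ],
)

```text
time_s: 2.65
ee_pos: [0.5007, -0.0193, 0.1209]
eef_rot: [-1.781, 1.57, 3.054]
force: [0.4, -0.1, -0.0]
grip_width: 0.0943
```

Run:
```python
from h import *
o=ctrl.get_obs(); np.save('o1.npy',o,allow_pickle=True)
im=ctrl.camera("wrist"); cv2.imwrite("pics/w1.png",im[:,:,::-1])
print(o); print(Rn.from_euler('xyz',o['eef_rot']).as_matrix().round(3))
```

```text
{'time_s': 2.65, 'qpos': array([-1.11545493e-01,  2.82192357e-01,  1.75314944e+00, -1.08702398e-05,
        1.10664844e+00, -2.35140860e-01]), 'joint_vel': array([-2.07341439e-03,  1.07247101e-01,  7.87628876e-02,  5.52240825e-04,
       -1.85211656e-01, -7.52295283e-01]), 'tau': array([ 7.22566285e-03, -4.95703340e+01, -3.21899557e+01,  5.80355013e-02,
        4.30457052e-01,  5.84886689e-01]), 'ee_pos': array([ 0.50073628, -0.01926146,  0.12093374]), 'eef_rot': array([-1.78149853,  1.57039863,  3.05449068]), 'force': array([ 0.37089525, -0.11056957, -0.01639568]), 'moment': array([-0.02233421, -0.06954771,  0.01715425]), 'grip_width': 0.0942689004082443}
[[-0.     0.992  0.123]
 [ 0.     0.123 -0.992]
 [-1.    -0.    -0.   ]]
```

View pics/w1.png

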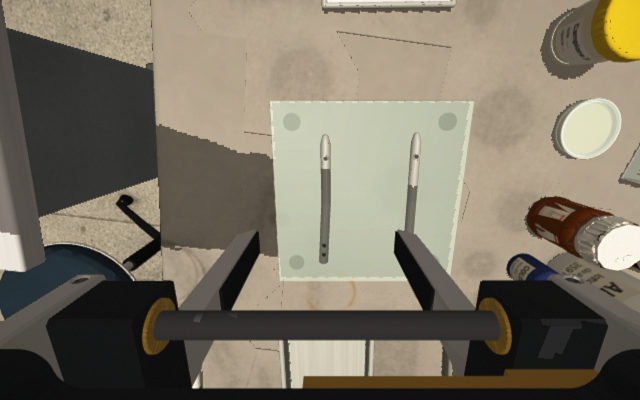

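Call:
play_rows(
  increments=[
    [[0, 0, 0, 0, 0], [0, 0, 0, 0, 0]],
  ],
)

```text
time_s: 2.87
ee_pos: [0.5009, -0.0193, 0.1217]
eef_rot: [-2.201, 1.571, 2.626]
force: [0.0, 1.1, 0.5]
grip_width: 0.0943
```

Run:
```python
from h import *
o=ctrl.get_obs(); np.save('o1.npy',o,allow_pickle=True)
im=ctrl.camera("wrist")[:,:,::-1]; cv2.imwrite("pics/w2.png",im)
cv2.imwrite("pics/w2z.png",cv2.resize(im[120:275,300:440],None,fx=5,fy=3.8,interpolation=cv2.INTER_CUBIC))
print(o['ee_pos'],o['force']); print(Rn.from_euler('xyz',o['eef_rot']).as_matrix().round(3))
for r in range(130,268,8): print(r,im[r,312:338].astype(int).sum(1)//3)
```

```text
[ 0.50091343 -0.01928501  0.12165495] [5.17048647e-04 1.05754252e+00 5.34081327e-01]
[[-0.     0.994  0.114]
 [ 0.     0.114 -0.994]
 [-1.    -0.    -0.   ]]
130 [197 196 197 197 198 197 197 196 195 196 196 196 197 196 195 195 196 196
 196 196 197 194 195 195 195 194]
138 [198 198 198 197 197 196 196 195 183 144 175 195 207 193 179 158 184 195
 197 195 196 196 195 196 196 195]
146 [197 196 198 197 195 196 193 162 129 123 180 204 221 215 193 175 151 130
 194 198 196 195 195 195 196 194]
154 [194 196 196 196 196 197 196 188 134 154 181 202 219 214 195 176 153 140
 194 196 195 195 195 196 195 195]
162 [195 195 195 195 195 196 196 188 122 150 179 200 216 214 196 179 156 128
 193 196 196 194 195 195 194 194]
170 [193 195 194 194 195 194 195 190 108  85  90  96 100 103 100  94  90 102
 193 196 195 194 194 194 194 194]
178 [193 193 194 192 193 194 195 190 132  89  91  97 102 105 104  98  93  97
 163 195 194 194 193 193 194 194]
186 [190 191 191 191 192 191 191 189 157  91  90  97 100 106 103 100  94  98
 163 193 193 193 193 193 193 192]
194 [192 192 191 192 191 191 193 193 187  96  89  97 1
[... 355 characters left out ...]

 187 190 188 187 188 189 189 188]
226 [186 186 186 185 186 186 186 183 130  95  99 104 108 108 106 102  95 116
 186 188 187 187 188 188 188 188]
234 [183 184 183 183 182 182 184 178 108  94 102 106 107 106 104  99  95 133
 185 186 186 185 186 185 186 185]
242 [181 181 181 182 182 182 184 177  92  94 103 105 103 101 101  95  95 156
 185 185 184 184 184 184 184 185]
250 [181 180 180 180 179 181 181 169  97  98 105 106 107 103  99  93 115 181
 184 184 183 183 183 181 184 183]
258 [179 179 180 179 180 179 179 149  96  99 104 107 105 103  97  92 130 181
 183 182 181 181 183 180 181 181]
266 [179 178 178 177 177 177 176 176 177 178 178 178 179 179 179 180 180 180
 179 179 179 179 181 180 180 180]
```

View pics/w2z.png

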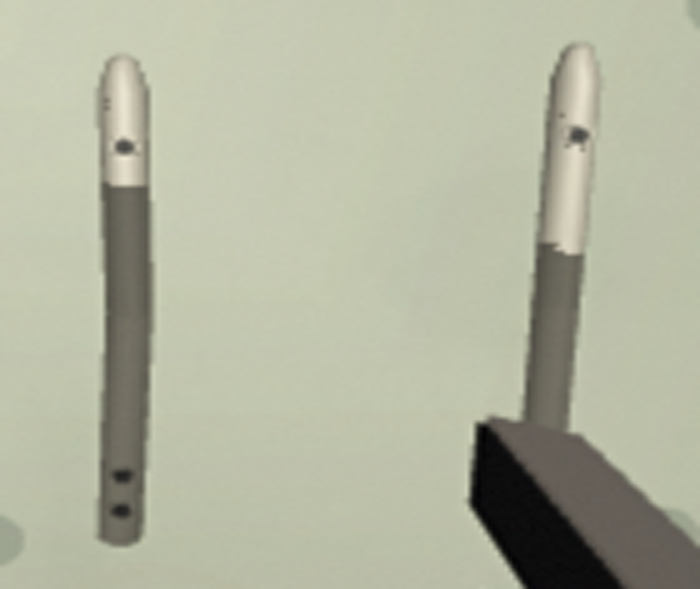

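Run:
```python
from h import *
o=np.load('o1.npy',allow_pickle=True).item()
im=cv2.imread('pics/w2.png'); g=im.mean(2)
s=im.astype(int)
def centers(rows,c0,c1):
    out=[]
    for r in rows:
        row=g[r,c0:c1]; bg=np.median(np.r_[row[:5],row[-5:]])
        # edges: first and last dark columns
        e=np.where(row<bg-25)[0]
        # subpixel
        a,b=e[0],e[-1]
        fa=(bg-row[a])/(bg-row[a+1]); fb=(bg-row[b])/(bg-row[b-1])
        L=a+1-min(fa,1); Rr=b+min(fb,1)
        out.append((c0+(L+Rr)/2-0.0,r))
    return out
for nm,rows,c0,c1 in (('B',range(142,262,10),310,340),('A',range(140,225,8),395,432)):
    pts=np.array([ray('wrist',p,.017,o) for p in centers(rows,c0,c1)])
    print(nm); print(pts.round(4))
print('B ends',ray('wrist',(324.2,134.3),.017,o),ray('wrist',(323.8,263),.017,o))
print('A end',ray('wrist',(416,131.5),.017,o))
```

```text
B
[[ 4.916e-01  4.090e-02  1.700e-02]
 [ 4.926e-01  3.100e-02  1.700e-02]
 [ 4.941e-01  2.110e-02  1.700e-02]
 [ 4.953e-01  1.090e-02  1.700e-02]
 [ 4.968e-01  5.000e-04  1.700e-02]
 [ 4.985e-01 -1.000e-02  1.700e-02]
 [ 4.998e-01 -2.090e-02  1.700e-02]
 [ 5.008e-01 -3.190e-02  1.700e-02]
 [ 5.017e-01 -4.330e-02  1.700e-02]
 [ 5.026e-01 -5.490e-02  1.700e-02]
 [ 5.037e-01 -6.670e-02  1.700e-02]
 [ 5.045e-01 -7.880e-02  1.700e-02]]
A
[[ 0.5768  0.0526  0.017 ]
 [ 0.5781  0.0449  0.017 ]
 [ 0.5819  0.0373  0.017 ]
 [ 0.5798  0.0289  0.017 ]
 [ 0.5849  0.0212  0.017 ]
 [ 0.582   0.0125  0.017 ]
 [ 0.5871  0.0045  0.017 ]
 [ 0.5884 -0.004   0.017 ]
 [ 0.5895 -0.0127  0.017 ]
 [ 0.5906 -0.0216  0.017 ]
 [ 0.5919 -0.0306  0.017 ]]
B ends [0.49019109 0.04820543 0.017     ] [ 0.50563998 -0.09240788  0.017     ]
A end [0.57976637 0.06124557 0.017     ]
```

Call:
play_rows(
  increments=[
    [[255, 1.2, 0, 0.1, 0], [255, 1.2, -0.1, 0.1, 0], [255, 1.2, -0.05, 0.06, 0], [255, 1.2, 0, 0, 0], [255, 1.2, 0, 0, 0], [255, 1.2, 0, 0, 0], [255, 1.0, 0, 0, 0], [255, 0.6, 0, 0, 0], [255, 0.35, 0, 0, 0], [255, 0, 0, 0, 0], [255, 0, 0, 0, 0]],
  ],
  newtons=5,
)

```text
time_s: 3.83
ee_pos: [0.4999, -0.022, 0.0303]
eef_rot: [1.311, 1.57, -0.144]
force: [-0.0, 0.3, -0.7]
grip_width: 0.0243
```

Call:
play_rows(
  increments=[
    [[255, 0, 0, 0, 0]],
  ],
)

```text
time_s: 3.92
ee_pos: [0.5, -0.0221, 0.0305]
eef_rot: [1.358, 1.57, -0.096]
force: [0.3, -0.6, -0.6]
grip_width: 0.0176
```

Call:
play_rows(
  increments=[
    [[255, 0, 0, 0, 0]],
  ],
)

```text
time_s: 4.0
ee_pos: [0.5, -0.0221, 0.0305]
eef_rot: [1.363, 1.57, -0.091]
force: [-0.9, 0.1, -0.0]
grip_width: 0.0109
```

Call:
play_rows(
  increments=[
    [[255, 0.08, 0, 0, 0], [255, 0.08, 0, 0, 0], [255, 0.08, 0, 0, 0], [255, 0.08, 0, 0, 0], [255, 0.08, 0, 0, 0], [255, 0.08, 0, 0, 0], [255, 0.04, 0, 0, 0], [255, 0.04, 0, 0, 0], [255, 0, 0, 0, 0]],
  ],
)

```text
time_s: 4.75
ee_pos: [0.4996, -0.022, 0.0242]
eef_rot: [-2.032, 1.571, 2.797]
force: [0.2, -0.2, 0.1]
grip_width: 0.0006
```

Call:
play_rows(
  increments=[
    [[255, 0.04, 0, 0, 0], [255, 0.04, 0, 0, 0]],
  ],
)

```text
time_s: 4.92
ee_pos: [0.4997, -0.0221, 0.0235]
eef_rot: [0.395, 1.571, -1.059]
force: [1.2, 0.0, 0.2]
grip_width: 0.0002
```

Call:
play_rows(
  increments=[
    [[255, 0.04, 0, 0, 0]],
  ],
)

```text
time_s: 5.0
ee_pos: [0.4997, -0.022, 0.0231]
eef_rot: [1.364, 1.571, -0.09]
force: [0.1, -1.2, 0.1]
grip_width: 0.0006
```

Call:
play_rows(
  increments=[
    [[255, 0.04, 0, 0, 0], [255, 0.02, 0, 0, 0]],
  ],
)

```text
time_s: 5.17
ee_pos: [0.4997, -0.022, 0.0225]
eef_rot: [-2.07, 1.571, 2.759]
force: [0.2, 0.0, 0.5]
grip_width: 0.0006
```

Call:
play_rows(
  increments=[
    [[255, 0.02, 0, 0, 0]],
  ],
)

```text
time_s: 5.25
ee_pos: [0.4997, -0.022, 0.0223]
eef_rot: [-1.911, 1.571, 2.918]
force: [-0.5, 0.1, 0.5]
grip_width: 0.0004
```

Call:
play_rows(
  increments=[
    [[255, 0.02, 0, 0, 0]],
  ],
)

```text
time_s: 5.33
ee_pos: [0.4997, -0.022, 0.0222]
eef_rot: [1.403, 1.571, -0.051]
force: [0.7, -0.9, 1.7]
grip_width: 0.0007
```

Call:
play_rows(
  increments=[
    [[255, 0.01, 0, 0, 0], [255, 0, 0, 0, 0]],
  ],
)

```text
time_s: 5.5
ee_pos: [0.4998, -0.022, 0.0222]
eef_rot: [1.48, 1.57, 0.026]
force: [-0.7, 0.2, 1.9]
grip_width: 0.0006
```

Call:
play_rows(
  increments=[
    [[255, 0, 0, 0, 0]],
  ],
)

```text
time_s: 5.58
ee_pos: [0.4998, -0.022, 0.0222]
eef_rot: [1.394, 1.57, -0.06]
force: [0.2, 0.5, 1.8]
grip_width: 0.0007
```

Call:
play_rows(
  increments=[
    [[255, 0, 0.1, 0, 0], [255, 0, 0.1, 0, 0], [255, 0, 0.1, 0, 0]],
  ],
)

```text
time_s: 5.83
ee_pos: [0.5028, -0.0217, 0.0221]
eef_rot: [1.097, 1.571, -0.357]
force: [0.0, -0.8, 3.1]
grip_width: 0.0003
```

Call:
play_rows(
  increments=[
    [[255, 0, 0.13, 0, 0], [255, 0, 0.13, 0, 0], [255, 0, 0.13, 0, 0]],
  ],
)

```text
time_s: 6.08
ee_pos: [0.5067, -0.0212, 0.0221]
eef_rot: [1.367, 1.571, -0.087]
force: [0.1, -0.2, 2.2]
grip_width: 0.0006
```

Call:
play_rows(
  increments=[
    [[255, 0, 0.13, 0, 0], [255, 0, 0.13, 0, 0], [255, 0, 0.13, 0, 0], [255, 0, 0.13, 0, 0]],
  ],
)

```text
time_s: 6.42
ee_pos: [0.5116, -0.0206, 0.0219]
eef_rot: [-1.896, 1.57, 2.933]
force: [0.1, 0.0, 0.3]
grip_width: 0.0005
```

Call:
play_rows(
  increments=[
    [[255, 0, 0.13, 0, 0], [255, 0, 0.13, 0, 0], [255, 0, 0.1, 0, 0], [255, 0, 0, 0, 0]],
  ],
)

```text
time_s: 6.75
ee_pos: [0.5154, -0.0202, 0.022]
eef_rot: [1.924, 1.571, 0.469]
force: [-0.9, -0.2, 0.2]
grip_width: 0.0004
```

Run:
```python
from h import *
im=ctrl.camera("wrist")[:,:,::-1]; cv2.imwrite("pics/w3.png",im)
```

```text
(no output)
```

View pics/w3.png

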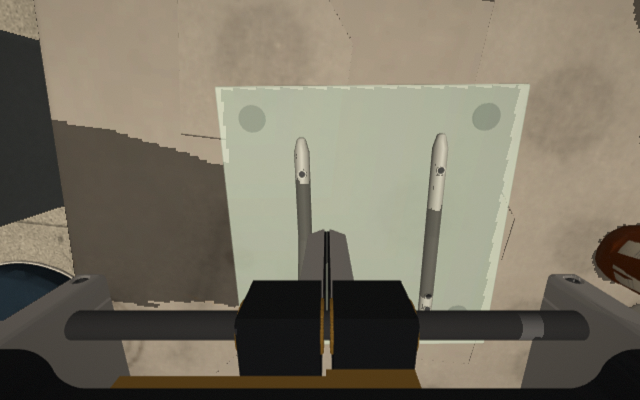

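Run:
```python
from h import *
o=ctrl.get_obs(); print(o['ee_pos'],o['force'])
im=cv2.imread('pics/w3.png')
for r in (150,190,225): 
    row=im[r,285:325].mean(1); print(r,np.where(row<np.median(row)-20)[0]+285)
print(ray('wrist',(301.5,136.5),.017,o),ray('wrist',(302,165),.017,o),ray('wrist',(304,220),.017,o),ray('wrist',(302,174),.022,o))
cv2.imwrite("pics/w3z.png",cv2.resize(im[120:300,270:370],None,fx=5,fy=3.3,interpolation=cv2.INTER_CUBIC))
```

```text
[ 0.51530636 -0.0201964   0.02199971] [-0.40965411 -0.87593923 -1.28497192]
150 [294 295 296 306 307 308]
190 [296 297 298 299 300 301 302 303 304 305 306 307 308 309 310]
225 [297 298 299 300 301 302 303 304 305 306 307 308 309 310 311]
[0.49034988 0.04887756 0.017     ] [0.49238466 0.03060855 0.017     ] [ 0.49737647 -0.00766876  0.017     ] [0.49328026 0.02558722 0.022     ]
```

View pics/w3z.png

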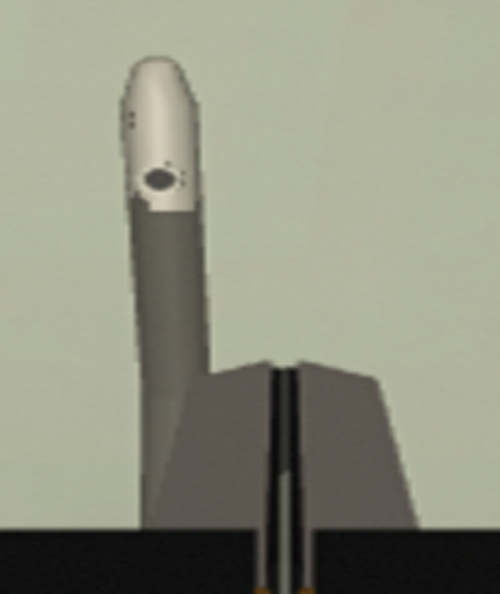

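Call:
play_rows(
  increments=[
    [[255, -0.3, 0, 0, 0], [255, 0, -0.4, 0.05, 0], [255, 0, -0.4, 0.05, 0], [255, 0, -0.36, 0, 0], [255, 0.15, 0, 0, 0], [255, 0.04, 0, 0, 0], [255, 0.04, 0, 0, 0], [255, 0.04, 0, 0, 0], [255, 0, 0, 0, 0]],
  ],
)

```text
time_s: 7.55
ee_pos: [0.5039, -0.0225, 0.0222]
eef_rot: [-1.776, 1.571, 3.053]
force: [0.1, 0.8, 1.0]
grip_width: 0.0003
```

Call:
play_rows(
  increments=[
    [[255, 0.02, 0, 0, 0], [255, 0.0, 0, 0, 0]],
  ],
)

```text
time_s: 7.72
ee_pos: [0.5039, -0.0225, 0.0221]
eef_rot: [1.243, 1.571, -0.212]
force: [0.3, 0.1, 0.8]
grip_width: 0.0004
```

Call:
play_rows(
  increments=[
    [[255, 0.02, 0, 0, 0], [255, 0.0, 0, 0, 0]],
  ],
)

```text
time_s: 7.88
ee_pos: [0.504, -0.0225, 0.022]
eef_rot: [1.555, 1.571, 0.101]
force: [0.4, -0.0, 1.6]
grip_width: 0.0004
```

Call:
play_rows(
  increments=[
    [[255, 0.01, 0, 0, 0], [255, 0.0, 0, 0, 0]],
  ],
)

```text
time_s: 8.05
ee_pos: [0.504, -0.0225, 0.022]
eef_rot: [1.427, 1.57, -0.027]
force: [0.4, -0.6, 2.1]
grip_width: 0.0003
```

Call:
play_rows(
  increments=[
    [[255, 0.01, -0.1, 0, 0], [255, 0.0, -0.1, 0, 0]],
  ],
)

```text
time_s: 8.22
ee_pos: [0.5024, -0.0228, 0.0221]
eef_rot: [1.458, 1.569, 0.003]
force: [1.5, 2.1, 5.7]
grip_width: 0.0005
```

Call:
play_rows(
  increments=[
    [[255, 0.0, -0.1, 0, 0], [255, 0.0, -0.1, 0, 0]],
  ],
)

```text
time_s: 8.38
ee_pos: [0.5006, -0.023, 0.0224]
eef_rot: [1.46, 1.569, 0.005]
force: [2.0, 1.2, 7.4]
grip_width: 0.0002
```

Call:
play_rows(
  increments=[
    [[255, -0.03, -0.1, 0, 0], [255, -0.03, -0.1, 0, 0]],
  ],
)

```text
time_s: 8.55
ee_pos: [0.4983, -0.0232, 0.0228]
eef_rot: [1.48, 1.569, 0.026]
force: [0.5, 1.5, 4.2]
grip_width: 0.0005
```

Call:
play_rows(
  increments=[
    [[255, -0.02, -0.1, 0, 0], [255, -0.02, -0.1, 0, 0]],
  ],
)

```text
time_s: 8.72
ee_pos: [0.4961, -0.0235, 0.023]
eef_rot: [1.433, 1.57, -0.022]
force: [0.3, -0.0, 5.4]
grip_width: 0.0006
```

Call:
play_rows(
  increments=[
    [[255, -0.02, -0.13, 0, 0], [255, -0.02, -0.13, 0, 0]],
  ],
)

```text
time_s: 8.88
ee_pos: [0.4933, -0.0238, 0.0233]
eef_rot: [1.455, 1.57, 0.001]
force: [0.6, 1.4, 4.7]
grip_width: 0.0008
```

Call:
play_rows(
  increments=[
    [[255, -0.01, -0.13, 0, 0], [255, -0.01, -0.13, 0, 0]],
  ],
)

```text
time_s: 9.05
ee_pos: [0.4906, -0.0241, 0.0234]
eef_rot: [1.837, 1.571, 0.383]
force: [-0.2, 0.4, 5.4]
grip_width: 0.0007
```

Call:
play_rows(
  increments=[
    [[255, 0, -0.13, 0, 0], [255, 0, -0.13, 0, 0]],
  ],
)

```text
time_s: 9.22
ee_pos: [0.4879, -0.0244, 0.0233]
eef_rot: [-1.873, 1.571, 2.956]
force: [0.7, 0.9, 5.2]
grip_width: 0.0003
```

Run:
```python
from h import *
o=ctrl.get_obs()
im=ctrl.camera("wrist")[:,:,::-1]; cv2.imwrite("pics/w4z.png",cv2.resize(im[120:300,230:430],None,fx=4,fy=3.3,interpolation=cv2.INTER_CUBIC))
```

```text
(no output)
```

View pics/w4z.png

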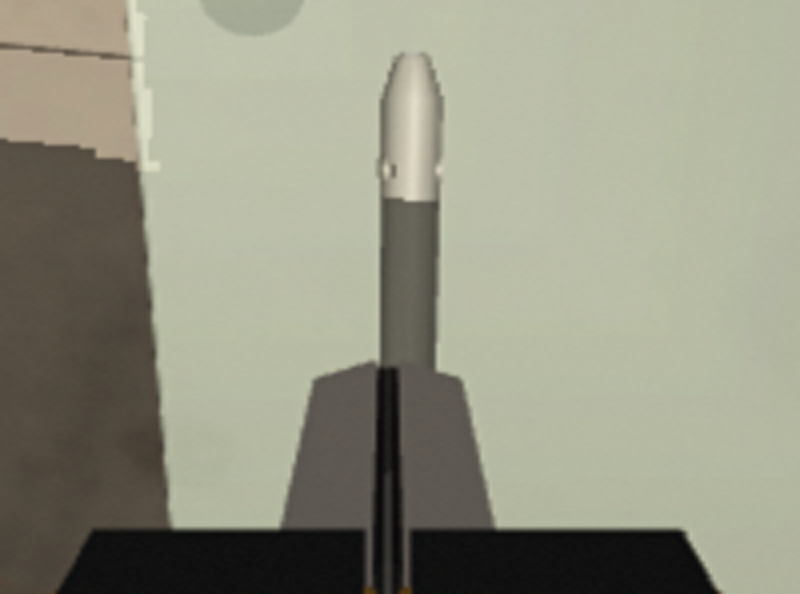

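Call:
play_rows(
  increments=[
    [[255, 0, 0.13, 0, 0], [255, 0, 0.13, 0, 0], [255, 0.01, 0.13, 0, 0], [255, 0.01, 0.13, 0, 0]],
  ],
)

```text
time_s: 9.6
ee_pos: [0.4934, -0.0238, 0.0232]
eef_rot: [1.273, 1.571, -0.182]
force: [1.2, 0.6, 6.2]
grip_width: 0.0003
```

Call:
play_rows(
  increments=[
    [[255, 0.02, 0.13, 0, 0], [255, 0.02, 0.13, 0, 0], [255, 0.02, 0.1, 0, 0]],
  ],
)

```text
time_s: 9.85
ee_pos: [0.4972, -0.0234, 0.0228]
eef_rot: [1.294, 1.57, -0.16]
force: [0.1, 1.0, 7.9]
grip_width: 0.0002
```

Call:
play_rows(
  increments=[
    [[255, 0.02, 0.1, 0, 0], [255, 0.02, 0.1, 0, 0], [255, 0.02, 0.1, 0, 0]],
  ],
)

```text
time_s: 10.1
ee_pos: [0.5004, -0.0231, 0.0224]
eef_rot: [1.34, 1.57, -0.114]
force: [0.5, 1.4, 9.4]
grip_width: 0.0006
```

Call:
play_rows(
  increments=[
    [[255, 0.01, 0.1, 0, 0], [255, 0.01, 0.1, 0, 0]],
  ],
)

```text
time_s: 10.27
ee_pos: [0.5023, -0.0229, 0.0221]
eef_rot: [1.279, 1.57, -0.175]
force: [0.1, 0.2, 7.4]
grip_width: 0.0009
```

Call:
play_rows(
  increments=[
    [[255, 0, 0.1, 0, 0], [255, -0.1, 0, 0, 0], [255, -0.25, 0, 0, 0], [255, 0, -0.4, 0, 0], [255, 0, -0.4, -0.05, 0], [255, 0, -0.2, 0, 0], [255, 0.15, 0, 0, 0], [255, 0.04, 0, 0, 0], [255, 0.04, 0, 0, 0], [255, 0.04, 0, 0, 0], [255, 0, 0, 0, 0]],
  ],
)

```text
time_s: 11.18
ee_pos: [0.4929, -0.0233, 0.0224]
eef_rot: [-1.781, 1.571, 3.048]
force: [-0.4, 0.1, 0.6]
grip_width: 0.0007
```

Call:
play_rows(
  increments=[
    [[255, 0.02, 0, 0, 0], [255, 0, 0, 0, 0]],
  ],
)

```text
time_s: 11.35
ee_pos: [0.4929, -0.0233, 0.0223]
eef_rot: [-2.03, 1.571, 2.799]
force: [-0.4, 1.3, 0.7]
grip_width: 0.0006
```

Call:
play_rows(
  increments=[
    [[255, 0.02, 0, 0, 0], [255, 0.02, 0, 0, 0]],
  ],
)

```text
time_s: 11.52
ee_pos: [0.4929, -0.0233, 0.0219]
eef_rot: [1.336, 1.571, -0.118]
force: [0.1, -0.3, -0.7]
grip_width: 0.0004
```

Call:
play_rows(
  increments=[
    [[255, 0.02, 0, 0, 0], [255, 0, 0, 0, 0]],
  ],
)

```text
time_s: 11.68
ee_pos: [0.4929, -0.0233, 0.0217]
eef_rot: [-1.779, 1.571, 3.05]
force: [-0.4, -0.9, 0.4]
grip_width: -0.0
```

Run:
```python
from h import *
o=ctrl.get_obs()
im=ctrl.camera("wrist")[:,:,::-1]; cv2.imwrite("pics/w5.png",im);cv2.imwrite("pics/w5z.png",cv2.resize(im[120:300,230:430],None,fx=4,fy=3.3,interpolation=cv2.INTER_CUBIC))
for r in (150,180,200,220):
    row=im[r,310:380].mean(1); e=np.where(row<np.median(row)-20)[0]+310; print(r,e.min(),e.max(),ray('wrist',((e.min()+e.max())/2,r),.017,o))
```

```text
150 329 343 [0.49100792 0.0398654  0.017     ]
180 329 344 [0.49386236 0.0201932  0.017     ]
200 329 344 [0.49563726 0.00637395 0.017     ]
220 329 344 [ 0.49748707 -0.0080286   0.017     ]
```

View pics/w5z.png

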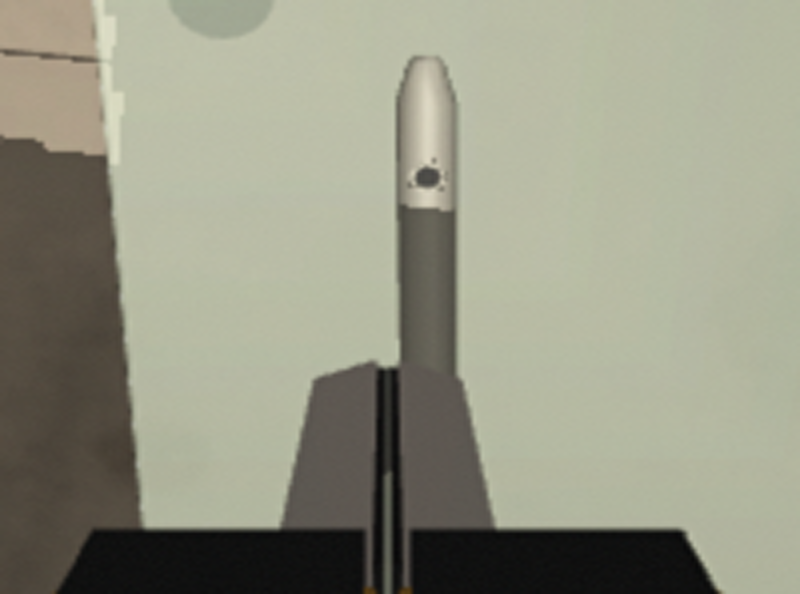

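Call:
play_rows(
  increments=[
    [[255, -0.2, 0, 0, 0], [255, 0, 0.25, 0, 0], [255, 0.05, 0, 0, 0], [255, 0.04, 0, 0, 0], [255, 0.04, 0, 0, 0], [255, 0.02, 0, 0, 0], [255, 0, 0, 0, 0]],
  ],
)

```text
time_s: 12.32
ee_pos: [0.4953, -0.023, 0.0221]
eef_rot: [-1.703, 1.571, 3.126]
force: [0.4, -0.2, 0.2]
grip_width: 0.0002
```

Call:
play_rows(
  increments=[
    [[255, 0.02, 0, 0, 0], [255, 0, 0, 0, 0]],
  ],
)

```text
time_s: 12.48
ee_pos: [0.4954, -0.0231, 0.022]
eef_rot: [-0.268, 1.571, -1.722]
force: [0.0, 0.1, 0.2]
grip_width: 0.0008
```

Call:
play_rows(
  increments=[
    [[255, 0.02, 0, 0, 0], [255, 0, 0, 0, 0]],
  ],
)

```text
time_s: 12.65
ee_pos: [0.4954, -0.023, 0.0219]
eef_rot: [-0.979, 1.571, -2.433]
force: [1.2, -1.0, -0.3]
grip_width: 0.0005
```

Call:
play_rows(
  increments=[
    [[255, -0.08, 0, 0, 0], [255, 0, 0.12, 0, 0], [255, 0.04, 0, 0, 0], [255, 0.03, 0, 0, 0], [255, 0.01, 0, 0, 0], [255, 0, 0, 0, 0]],
  ],
)

```text
time_s: 13.15
ee_pos: [0.4968, -0.0229, 0.0221]
eef_rot: [1.378, 1.57, -0.076]
force: [-0.1, 0.8, 4.2]
grip_width: 0.0005
```

Call:
play_rows(
  increments=[
    [[255, 0.01, 0, 0, 0], [255, 0, 0, 0, 0]],
  ],
)

```text
time_s: 13.32
ee_pos: [0.4968, -0.0229, 0.022]
eef_rot: [1.366, 1.57, -0.088]
force: [-0.8, -0.8, 4.9]
grip_width: 0.0005
```

Call:
play_rows(
  increments=[
    [[255, 0, 0.1, 0, 0], [255, 0, 0.1, 0, 0], [255, 0, 0.1, 0, 0]],
  ],
)

```text
time_s: 13.57
ee_pos: [0.4998, -0.0226, 0.022]
eef_rot: [1.308, 1.57, -0.146]
force: [0.2, 0.3, 5.9]
grip_width: 0.0006
```

Call:
play_rows(
  increments=[
    [[255, 0, 0.13, 0, 0], [255, 0, 0.13, 0, 0], [255, 0, 0.13, 0, 0]],
  ],
)

```text
time_s: 13.82
ee_pos: [0.5037, -0.0222, 0.022]
eef_rot: [1.214, 1.57, -0.24]
force: [-0.1, 0.3, 4.8]
grip_width: 0.0006
```

Call:
play_rows(
  increments=[
    [[255, 0, 0.13, 0, 0], [255, 0, 0.13, 0, 0], [255, 0, 0.13, 0, 0]],
  ],
)

```text
time_s: 14.07
ee_pos: [0.5076, -0.0217, 0.022]
eef_rot: [1.158, 1.57, -0.296]
force: [0.4, -0.3, 5.7]
grip_width: 0.0007
```

Call:
play_rows(
  increments=[
    [[255, 0, 0.13, 0, 0], [255, 0, 0.13, 0, 0], [255, 0, 0.1, 0, 0]],
  ],
)

```text
time_s: 14.32
ee_pos: [0.5111, -0.0213, 0.0218]
eef_rot: [1.128, 1.57, -0.326]
force: [0.8, -0.2, 3.5]
grip_width: 0.0007
```

Run:
```python
from h import *
o=ctrl.get_obs()
im=ctrl.camera("wrist")[:,:,::-1]; cv2.imwrite("pics/w6.png",im);cv2.imwrite("pics/w6z.png",cv2.resize(im[120:300,230:430],None,fx=4,fy=3.3,interpolation=cv2.INTER_CUBIC))
```

```text
(no output)
```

View pics/w6z.png

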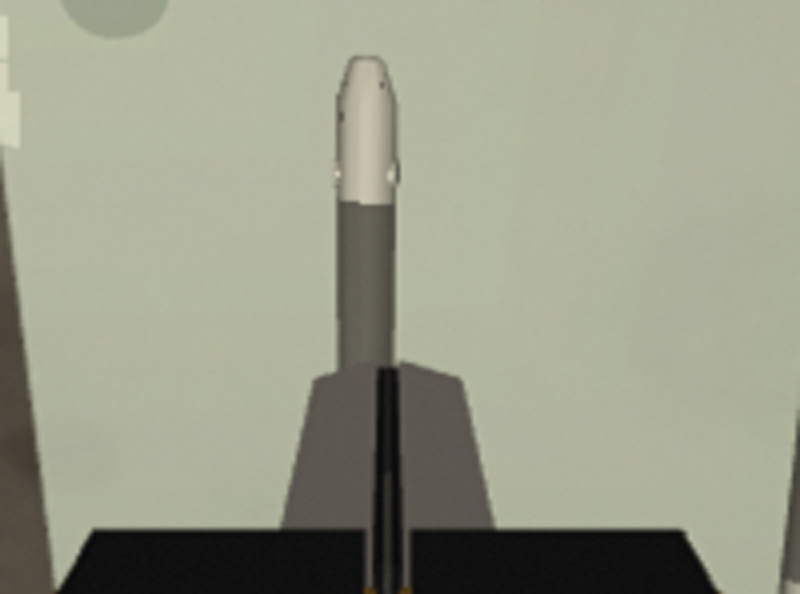

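Call:
play_rows(
  increments=[
    [[255, 0, -0.1, 0, 0], [255, 0, -0.13, 0, 0], [255, 0, -0.13, 0, 0], [255, 0, -0.13, 0, 0], [255, 0, -0.13, 0, 0], [255, 0, -0.13, 0, 0]],
  ],
)

```text
time_s: 14.87
ee_pos: [0.5035, -0.0221, 0.022]
eef_rot: [1.392, 1.57, -0.063]
force: [0.3, -0.0, 5.6]
grip_width: 0.0004
```

Call:
play_rows(
  increments=[
    [[255, 0, -0.13, 0, 0], [255, 0, -0.13, 0, 0], [255, 0, -0.13, 0, 0], [255, 0, -0.13, 0, 0], [255, 0, -0.1, 0, 0], [255, 0, -0.08, 0, 0], [255, -0.1, 0, 0, 0]],
  ],
)

```text
time_s: 15.45
ee_pos: [0.4961, -0.0229, 0.0226]
eef_rot: [-1.988, 1.57, 2.841]
force: [-0.3, 0.2, 0.3]
grip_width: 0.0003
```

Call:
play_rows(
  increments=[
    [[150, -0.8, 0, 0, 0], [150, -1, 0.2, 0, 0], [150, -1, 0.2, 0, 0], [150, -0.5, 0, 0, 0], [150, 0, 0, 0, 0], [150, 0, 0, 0, 0], [150, 0, 0, 0, 0]],
  ],
  newtons=20,
)

```text
time_s: 16.03
ee_pos: [0.5002, -0.0224, 0.0555]
eef_rot: [-1.758, 1.57, 3.071]
force: [-0.2, -0.1, -0.8]
grip_width: 0.0383
```

Run:
```python
from h import *
o=ctrl.get_obs()
im=ctrl.camera("wrist")[:,:,::-1]; cv2.imwrite("pics/w7.png",im)
for r in range(145,260,10):
    row=im[r,300:350].mean(1); e=np.where(row<np.median(row)-22)[0]+300; print(r,e.min() if len(e) else None,e.max() if len(e) else None,ray('wrist',((e.min()+e.max())/2,r),.017,o).round(4) if len(e) else '')
```

```text
145 319 331 [0.491  0.0403 0.017 ]
155 319 332 [0.4922 0.0328 0.017 ]
165 319 332 [0.4931 0.0251 0.017 ]
175 319 332 [0.4941 0.0172 0.017 ]
185 320 332 [0.4954 0.0092 0.017 ]
195 320 332 [0.4964 0.001  0.017 ]
205 320 332 [ 0.4973 -0.0073  0.017 ]
215 320 332 [ 0.4983 -0.0159  0.017 ]
225 320 332 [ 0.4994 -0.0246  0.017 ]
235 320 332 [ 0.5004 -0.0335  0.017 ]
245 320 331 [ 0.5011 -0.0426  0.017 ]
255 319 331 [ 0.5017 -0.052   0.017 ]
```

View pics/w7.png

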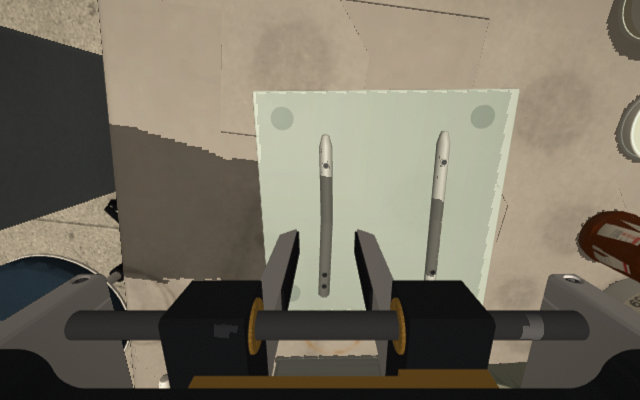

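Call:
play_rows(
  increments=[
    [[150, 1.0, -0.06, 0, 0], [150, 1.0, 0, 0, 0], [150, 1.0, 0, 0, 0], [150, 0.5, 0, 0, 0], [150, 0.3, 0, 0, 0], [150, 0.15, 0, 0, 0], [150, 0.1, 0, 0, 0], [150, 0.05, 0, 0, 0], [150, 0, 0, 0, 0]],
  ],
)

```text
time_s: 16.83
ee_pos: [0.5, -0.0225, 0.0149]
eef_rot: [1.333, 1.57, -0.121]
force: [-0.3, -0.1, -0.7]
grip_width: 0.0387
```

Call:
play_rows(
  increments=[
    [[255, 0, 0, 0, 0], [255, 0, 0, 0, 0], [255, 0, 0, 0, 0], [255, 0, 0, 0, 0], [255, 0, 0, 0, 0], [255, 0, 0, 0, 0], [255, 0, 0, 0, 0]],
  ],
)

```text
time_s: 17.42
ee_pos: [0.4999, -0.0225, 0.0148]
eef_rot: [1.442, 1.571, -0.012]
force: [0.2, 0.0, 1.3]
grip_width: 0.0096
```

Call:
play_rows(
  increments=[
    [[255, -0.2, 0, 0, 0], [255, -0.4, 0, 0, 0], [255, -0.8, 0, 0, 0], [255, -1.2, 0, 0, 0], [255, -1.2, 0, 0, 0], [255, -1.2, 0, 0, 0], [255, -1.0, 0, 0, 0], [255, -0.5, 0, 0, 0], [255, 0, 0, 0, 0]],
  ],
)

```text
time_s: 18.17
ee_pos: [0.5004, -0.0226, 0.081]
eef_rot: [1.348, 1.569, -0.106]
force: [0.5, -0.0, -1.1]
grip_width: 0.0095
```

Run:
```python
from h import *
im=ctrl.camera("wrist")[:,:,::-1]; cv2.imwrite("pics/w8.png",im)
```

```text
(no output)
```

View pics/w8.png

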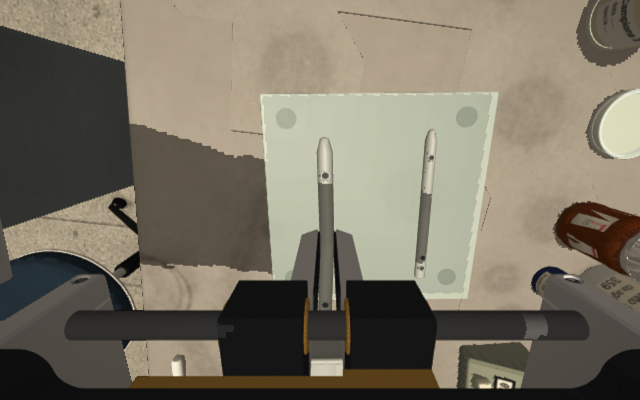

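Call:
play_rows(
  increments=[
    [[255, 0, 0.02, 1.0, 0], [255, 0, 0.02, 2.4, 0], [255, 0, 0.02, 3.0, 0], [255, 0, 0.02, 3.0, 0], [255, 0, 0.02, 3.0, 0], [255, 0, 0.02, 3.0, 0], [255, 0, 0.02, 3.0, 0], [255, 0, 0.02, 3.0, 0], [255, 0, 0.02, 2.4, 0], [255, 0, 0.02, 1.0, 0], [255, 0, 0, 0, 0], [255, 0, 0, 0, 0]],
  ],
)

```text
time_s: 19.22
ee_pos: [0.5302, -0.2683, 0.0789]
eef_rot: [-2.319, 1.569, 2.51]
force: [-0.1, -0.2, -0.9]
grip_width: 0.0095
```

Run:
```python
from h import *
im=ctrl.camera("wrist")[:,:,::-1]; cv2.imwrite("pics/w9.png",im)
o=ctrl.get_obs(); print(o['ee_pos'],o['force'])
im=ctrl.camera("top")[:,:,::-1]; cv2.imwrite("pics/t9.png",im)
```

```text
[ 0.53037127 -0.26770157  0.07919822] [ 0.54180821 -0.28622578 -0.15874124]
```

View pics/w9.png

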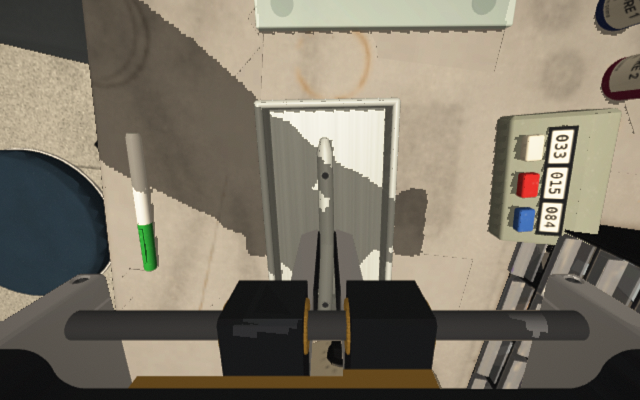

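Call:
play_rows(
  increments=[
    [[255, 0.5, 0, 0, 0], [255, 1, 0, 0, 0], [255, 1.2, 0, 0, 0], [255, 1.2, 0, 0, 0], [255, 1.2, 0, 0, 0], [255, 0.8, 0, 0, 0], [255, 0.4, 0, 0, 0], [255, 0.2, 0, 0, 0], [255, 0.1, 0, 0, 0], [255, 0, 0, 0, 0]],
  ],
)

```text
time_s: 20.15
ee_pos: [0.5309, -0.2687, 0.0139]
eef_rot: [0.877, 1.57, -0.577]
force: [0.4, 0.3, 0.0]
grip_width: 0.0092
```

Call:
play_rows(
  increments=[
    [[255, 0.1, 0, 0, 0], [255, 0.1, 0, 0, 0], [255, 0.08, 0, 0, 0], [255, 0, 0, 0, 0]],
  ],
)

```text
time_s: 20.48
ee_pos: [0.5307, -0.2686, 0.0109]
eef_rot: [1.121, 1.571, -0.333]
force: [0.6, -0.6, -0.8]
grip_width: 0.0094
```

Call:
play_rows(
  increments=[
    [[255, 0.07, 0, 0, 0], [255, 0.07, 0, 0, 0], [255, 0.07, 0, 0, 0], [255, 0, 0, 0, 0]],
  ],
)

```text
time_s: 20.82
ee_pos: [0.5306, -0.2686, 0.0087]
eef_rot: [-2.129, 1.571, 2.7]
force: [-0.2, 0.5, -0.9]
grip_width: 0.0095
```

Call:
play_rows(
  increments=[
    [[255, 0.05, 0, 0, 0], [255, 0.05, 0, 0, 0], [255, 0, 0, 0, 0]],
  ],
)

```text
time_s: 21.07
ee_pos: [0.5307, -0.2686, 0.0078]
eef_rot: [-2.249, 1.571, 2.58]
force: [-0.1, 0.3, -0.4]
grip_width: 0.0093
```

Call:
play_rows(
  increments=[
    [[255, 0.05, 0, 0, 0], [200, 0, 0, 0, 0], [190, 0, 0, 0, 0], [175, 0, 0, 0, 0], [175, 0, 0, 0, 0], [175, 0, 0, 0, 0], [175, -0.5, 0, 0, 0], [175, -1, 0, 0, 0], [175, -1.5, 0, 0, 0], [175, -1.5, 0, 0, 0], [175, -1.5, 0, 0, 0], [175, -1, 0, 0, 0]],
  ],
)

```text
time_s: 22.07
ee_pos: [0.5312, -0.2689, 0.0798]
eef_rot: [0.93, 1.568, -0.524]
force: [-0.2, 0.3, 0.4]
grip_width: 0.0298
```

Run:
```python
from h import *
im=ctrl.camera("wrist")[:,:,::-1]; cv2.imwrite("pics/w10.png",im)
o=np.load('o1.npy',allow_pickle=True).item()
# nail A from w8 : pose then
o['ee_pos']=np.array([.5004,-.0226,.081])
print(ray('wrist',(432,128.5),.017,o),ray('wrist',(419,278.5),.017,o))
im=cv2.imread('pics/w8.png')
for r in range(135,275,10):
    row=im[r,405:450].mean(1); e=np.where(row<np.median(row)-22)[0]+405; print(r,e.min(),e.max(),ray('wrist',((e.min()+e.max())/2,r),.017,o).round(4))
```

```text
[0.57943324 0.06193594 0.017     ] [ 0.59799315 -0.07975387  0.017     ]
135 426 429 [0.5768 0.0563 0.017 ]
145 424 436 [0.5807 0.0483 0.017 ]
155 423 432 [0.5804 0.0397 0.017 ]
165 423 434 [0.5831 0.0313 0.017 ]
175 422 433 [0.5842 0.0225 0.017 ]
185 421 432 [0.5852 0.0136 0.017 ]
195 420 431 [0.5863 0.0044 0.017 ]
205 419 430 [ 0.5874 -0.0049  0.017 ]
215 419 429 [ 0.589  -0.0144  0.017 ]
225 418 428 [ 0.5901 -0.0241  0.017 ]
235 417 428 [ 0.5917 -0.034   0.017 ]
245 416 427 [ 0.5929 -0.0442  0.017 ]
255 415 425 [ 0.5937 -0.0546  0.017 ]
265 415 425 [ 0.5959 -0.0651  0.017 ]
```

View pics/w10.png

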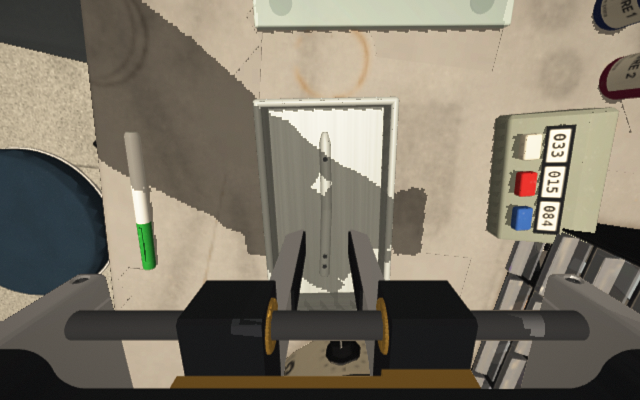

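Call:
play_rows(
  increments=[
    [[255, 0, 0.4, -1.2, 0], [255, 0, 0.8, -2.4, 0], [255, 0, 1.0, -2.9, 0], [255, 0, 1.0, -2.9, 0], [255, 0, 1.0, -2.9, 0], [255, 0, 1.0, -2.9, 0], [255, 0, 1.0, -2.9, 0], [255, 0, 1.0, -2.9, 0], [255, 0, 0.9, -2.5, 0], [255, 1, 0.56, -1.68, 0], [255, 1, 0, 0, -0.9], [255, 1, 0, 0, 0]],
  ],
  newtons=5,
)

```text
time_s: 23.12
ee_pos: [0.5868, -0.0072, 0.0459]
eef_rot: [-1.77, 1.57, 3.078]
force: [0.1, -0.1, 0.6]
grip_width: 0.0004
```

Call:
play_rows(
  increments=[
    [[255, 1, 0, 0, 0], [255, 0.5, 0, 0, 0], [255, 0.3, 0, 0, 0], [255, 0, 0, 0, 0]],
  ],
)

```text
time_s: 23.45
ee_pos: [0.587, -0.0091, 0.0286]
eef_rot: [-1.77, 1.57, 3.073]
force: [0.3, -0.4, -0.4]
grip_width: 0.0007
```

Run:
```python
from h import *
o=ctrl.get_obs();im=ctrl.camera("wrist")[:,:,::-1]; cv2.imwrite("pics/w11.png",im)
print(o['ee_pos'],o['force'],Rn.from_euler('xyz',o['eef_rot']).as_matrix()[:,1])
for r in range(145,225,10):
    row=im[r,300:355].mean(1); e=np.where(row<np.median(row)-22)[0]+300; print(r,e.min(),e.max(),ray('wrist',((e.min()+e.max())/2,r),.017,o).round(4))
```

```text
[ 0.58700802 -0.00913276  0.02858704] [ 0.25399362 -0.36507614 -0.3715454 ] [ 0.99140276  0.13084089 -0.0011079 ]
145 324 335 [0.5797 0.0561 0.017 ]
155 322 337 [0.5806 0.0495 0.017 ]
165 322 337 [0.5816 0.0427 0.017 ]
175 322 337 [0.5825 0.0359 0.017 ]
185 322 337 [0.5835 0.0289 0.017 ]
195 322 336 [0.5841 0.0217 0.017 ]
205 323 336 [0.5854 0.0144 0.017 ]
215 323 336 [0.5864 0.0069 0.017 ]
```

View pics/w11.png

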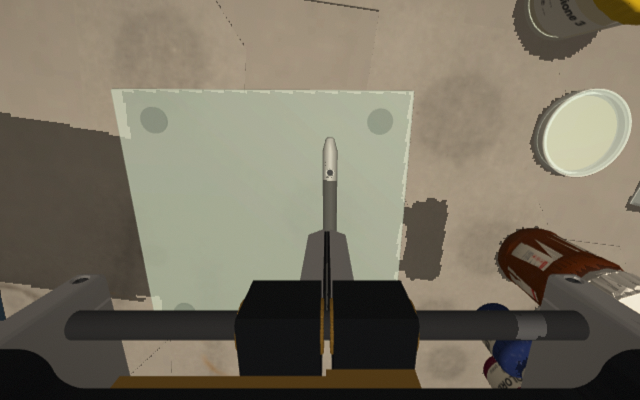

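Call:
play_rows(
  increments=[
    [[255, 0, 0.25, 0, 0], [255, 0.2, 0.25, 0, 0], [255, 0.1, 0, 0, 0], [255, 0.08, 0, 0, 0], [255, 0.06, 0, 0, 0], [255, 0.06, 0, 0, 0], [255, 0.04, 0, 0, 0], [255, 0, 0, 0, 0]],
  ],
)

```text
time_s: 24.17
ee_pos: [0.5923, -0.0078, 0.0239]
eef_rot: [-1.761, 1.571, 3.084]
force: [-0.3, -0.1, -0.3]
grip_width: 0.0008
```

Call:
play_rows(
  increments=[
    [[255, 0.04, 0, 0, 0], [255, 0.02, 0, 0, 0], [255, 0, 0, 0, 0]],
  ],
)

```text
time_s: 24.42
ee_pos: [0.5923, -0.0078, 0.0233]
eef_rot: [-0.043, 1.571, -1.481]
force: [0.6, -0.4, -0.2]
grip_width: 0.0006
```

Call:
play_rows(
  increments=[
    [[255, 0.02, 0, 0, 0], [255, 0, 0, 0, 0]],
  ],
)

```text
time_s: 24.58
ee_pos: [0.5923, -0.0078, 0.0231]
eef_rot: [1.319, 1.571, -0.119]
force: [-0.1, 0.7, 0.3]
grip_width: 0.0004
```

Call:
play_rows(
  increments=[
    [[255, 0.04, 0, 0, 0], [255, 0.02, 0, 0, 0], [255, 0, 0, 0, 0]],
  ],
)

```text
time_s: 24.83
ee_pos: [0.5923, -0.0077, 0.0225]
eef_rot: [-1.771, 1.571, 3.074]
force: [-0.2, -0.2, 0.1]
grip_width: 0.0005
```

Call:
play_rows(
  increments=[
    [[255, 0.03, 0, 0, 0], [255, 0, 0, 0, 0]],
  ],
)

```text
time_s: 25.0
ee_pos: [0.5924, -0.0078, 0.0222]
eef_rot: [1.443, 1.571, 0.005]
force: [-0.9, -0.1, 0.5]
grip_width: 0.0006
```

Call:
play_rows(
  increments=[
    [[255, 0.02, 0, 0, 0], [255, 0, 0, 0, 0]],
  ],
)

```text
time_s: 25.17
ee_pos: [0.5924, -0.0078, 0.0222]
eef_rot: [1.388, 1.571, -0.051]
force: [0.4, -0.2, 1.7]
grip_width: 0.0003
```

Call:
play_rows(
  increments=[
    [[255, 0.02, 0, 0, 0], [255, 0, 0, 0, 0]],
  ],
)

```text
time_s: 25.33
ee_pos: [0.5926, -0.0078, 0.0221]
eef_rot: [1.513, 1.57, 0.074]
force: [0.2, 0.1, 2.7]
grip_width: 0.0001
```

Call:
play_rows(
  increments=[
    [[255, 0, -0.1, 0, 0], [255, 0, -0.1, 0, 0]],
  ],
)

```text
time_s: 25.5
ee_pos: [0.5906, -0.008, 0.0221]
eef_rot: [1.434, 1.57, -0.004]
force: [0.3, -0.1, 5.1]
grip_width: 0.0006
```

Call:
play_rows(
  increments=[
    [[255, 0, -0.1, 0, 0], [255, 0, -0.1, 0, 0]],
  ],
)

```text
time_s: 25.67
ee_pos: [0.5885, -0.0083, 0.0222]
eef_rot: [1.376, 1.57, -0.063]
force: [-0.3, 0.8, 5.2]
grip_width: 0.0002
```

Call:
play_rows(
  increments=[
    [[255, 0, -0.1, 0, 0], [255, 0, -0.1, 0, 0]],
  ],
)

```text
time_s: 25.83
ee_pos: [0.5865, -0.0086, 0.0221]
eef_rot: [1.406, 1.57, -0.033]
force: [-0.3, 1.0, 5.2]
grip_width: 0.0
```

Call:
play_rows(
  increments=[
    [[255, 0, -0.13, 0, 0], [255, 0, -0.13, 0, 0]],
  ],
)

```text
time_s: 26.0
ee_pos: [0.5839, -0.0089, 0.0221]
eef_rot: [1.39, 1.57, -0.048]
force: [0.5, 0.7, 5.3]
grip_width: 0.0008
```

Call:
play_rows(
  increments=[
    [[255, 0, -0.13, 0, 0], [255, 0, -0.13, 0, 0]],
  ],
)

```text
time_s: 26.17
ee_pos: [0.5813, -0.0093, 0.0221]
eef_rot: [1.367, 1.57, -0.072]
force: [-0.2, 0.7, 5.9]
grip_width: 0.0004
```

Call:
play_rows(
  increments=[
    [[255, 0, -0.13, 0, 0], [255, 0, -0.13, 0, 0], [255, 0, -0.13, 0, 0]],
  ],
)

```text
time_s: 26.42
ee_pos: [0.5771, -0.0098, 0.0218]
eef_rot: [-1.532, 1.571, -2.971]
force: [-0.0, 0.3, 1.7]
grip_width: 0.0003
```

Run:
```python
from h import *
o=ctrl.get_obs()
im=ctrl.camera("wrist")[:,:,::-1]; cv2.imwrite("pics/w12z.png",cv2.resize(im[120:300,230:430],None,fx=4,fy=3.3,interpolation=cv2.INTER_CUBIC))
```

```text
(no output)
```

View pics/w12z.png

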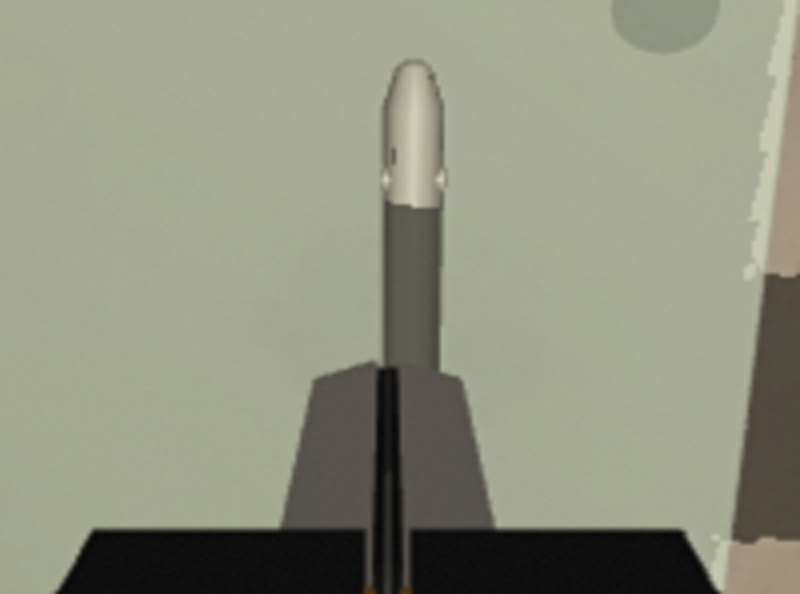

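Call:
play_rows(
  increments=[
    [[255, 0, 0.1, 0, 0], [255, 0, 0.13, 0, 0], [255, 0, 0.13, 0, 0], [255, 0, 0.13, 0, 0]],
  ],
)

```text
time_s: 26.8
ee_pos: [0.5825, -0.0091, 0.0221]
eef_rot: [1.372, 1.57, -0.066]
force: [-1.2, 0.2, 6.9]
grip_width: 0.0005
```

Call:
play_rows(
  increments=[
    [[255, 0, 0.13, 0, 0], [255, 0, 0.13, 0, 0], [255, 0, 0.13, 0, 0], [255, 0, 0.13, 0, 0]],
  ],
)

```text
time_s: 27.13
ee_pos: [0.5877, -0.0084, 0.0221]
eef_rot: [1.328, 1.57, -0.11]
force: [0.2, 0.0, 6.4]
grip_width: 0.0002
```

Call:
play_rows(
  increments=[
    [[255, 0, 0.13, 0, 0], [255, 0, 0.13, 0, 0], [255, 0, 0.13, 0, 0], [255, 0, 0.1, 0, 0]],
  ],
)

```text
time_s: 27.47
ee_pos: [0.5925, -0.0078, 0.022]
eef_rot: [1.42, 1.57, -0.018]
force: [-0.1, -0.6, 4.7]
grip_width: 0.0005
```

Level so far. Reposition the finger and roll the other way.

Call:
play_rows(
  increments=[
    [[255, -0.1, 0, 0, 0], [255, -0.2, 0, 0, 0], [255, 0, -0.3, 0, 0], [255, 0, -0.34, 0, 0], [255, 0.15, 0, 0, 0], [255, 0.05, 0, 0, 0], [255, 0.04, 0, 0, 0], [255, 0.03, 0, 0, 0], [255, 0, 0, 0, 0]],
  ],
)

```text
time_s: 28.22
ee_pos: [0.586, -0.0086, 0.0222]
eef_rot: [1.339, 1.571, -0.1]
force: [-0.7, -0.2, 1.3]
grip_width: 0.0006
```

Call:
play_rows(
  increments=[
    [[255, 0.01, 0, 0, 0], [255, 0, 0, 0, 0]],
  ],
)

```text
time_s: 28.38
ee_pos: [0.586, -0.0086, 0.0222]
eef_rot: [1.418, 1.571, -0.02]
force: [-0.4, -0.7, 2.0]
grip_width: 0.0004
```

Call:
play_rows(
  increments=[
    [[255, 0.02, 0, 0, 0], [255, 0, 0.1, 0, 0], [255, 0, 0.1, 0, 0], [255, 0, 0.1, 0, 0]],
  ],
)

```text
time_s: 28.72
ee_pos: [0.5892, -0.0082, 0.0222]
eef_rot: [1.432, 1.57, -0.007]
force: [-1.0, 1.0, 4.6]
grip_width: 0.0004
```

Call:
play_rows(
  increments=[
    [[255, 0, 0.13, 0, 0], [255, 0, 0.13, 0, 0], [255, 0, 0.13, 0, 0]],
  ],
)

```text
time_s: 28.97
ee_pos: [0.5931, -0.0077, 0.0221]
eef_rot: [1.399, 1.57, -0.039]
force: [-1.1, 1.1, 5.4]
grip_width: 0.0005
```

Call:
play_rows(
  increments=[
    [[255, 0, 0.13, 0, 0], [255, 0, 0.13, 0, 0], [255, 0, 0.13, 0, 0]],
  ],
)

```text
time_s: 29.22
ee_pos: [0.597, -0.0072, 0.0222]
eef_rot: [1.419, 1.57, -0.02]
force: [0.6, -0.1, 5.6]
grip_width: 0.0006
```

Call:
play_rows(
  increments=[
    [[255, 0, 0.13, 0, 0], [255, 0, 0.13, 0, 0], [255, 0, 0.08, 0, 0]],
  ],
)

```text
time_s: 29.47
ee_pos: [0.6003, -0.0067, 0.0219]
eef_rot: [1.4, 1.57, -0.039]
force: [0.3, -0.5, 3.5]
grip_width: 0.0002
```

Run:
```python
from h import *
o=ctrl.get_obs()
im=ctrl.camera("wrist")[:,:,::-1]; cv2.imwrite("pics/w13z.png",cv2.resize(im[120:300,230:430],None,fx=4,fy=3.3,interpolation=cv2.INTER_CUBIC))
```

```text
(no output)
```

View pics/w13z.png

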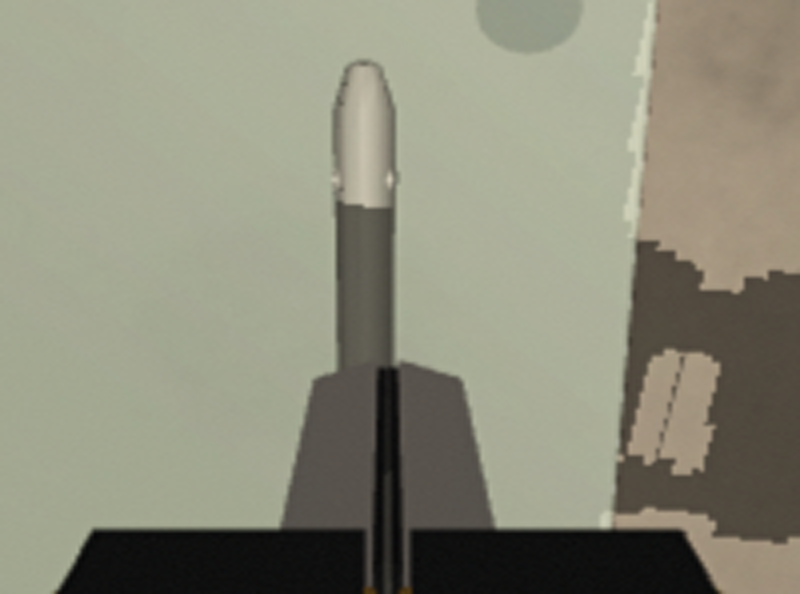

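Call:
play_rows(
  increments=[
    [[255, 0, -0.1, 0, 0], [255, 0, -0.13, 0, 0], [255, 0, -0.13, 0, 0], [255, 0, -0.13, 0, 0], [255, 0, -0.13, 0, 0], [255, 0, -0.13, 0, 0]],
  ],
)

```text
time_s: 30.02
ee_pos: [0.5926, -0.0078, 0.0221]
eef_rot: [1.427, 1.57, -0.012]
force: [-0.1, 0.2, 5.7]
grip_width: 0.0006
```

Call:
play_rows(
  increments=[
    [[255, 0, -0.13, 0, 0], [255, 0, -0.13, 0, 0], [255, 0, -0.13, 0, 0], [255, 0, -0.1, 0, 0], [255, 0, -0.06, 0, 0], [255, 0, 0, 0, 0]],
  ],
)

```text
time_s: 30.52
ee_pos: [0.5871, -0.0085, 0.0221]
eef_rot: [1.37, 1.57, -0.068]
force: [-0.0, -0.0, 5.7]
grip_width: 0.0005
```

Call:
play_rows(
  increments=[
    [[255, -0.1, 0, 0, 0], [150, -0.8, 0, 0, 0], [150, -1, 0.1, 0, 0], [150, -1, 0.1, 0, 0], [150, -0.5, 0, 0, 0], [150, 0, 0, 0, 0], [150, 0, 0, 0, 0], [150, 0, 0, 0, 0]],
  ],
  newtons=20,
)

```text
time_s: 31.18
ee_pos: [0.5889, -0.0082, 0.0556]
eef_rot: [-1.785, 1.57, 3.06]
force: [-0.4, 0.4, -0.8]
grip_width: 0.0384
```

Run:
```python
from h import *
o=ctrl.get_obs()
im=ctrl.camera("wrist")[:,:,::-1]; cv2.imwrite("pics/w14.png",im)
print(o['ee_pos'])
for r in range(145,260,10):
    row=im[r,300:350].mean(1); e=np.where(row<np.median(row)-22)[0]+300; print(r,e.min() if len(e) else None,e.max() if len(e) else None,ray('wrist',((e.min()+e.max())/2,r),.017,o).round(4) if len(e) else '')
```

```text
[ 0.58885085 -0.00819168  0.05556277]
145 322 333 [0.5806 0.0546 0.017 ]
155 321 334 [0.5816 0.0471 0.017 ]
165 321 334 [0.5826 0.0394 0.017 ]
175 321 334 [0.5837 0.0316 0.017 ]
185 321 334 [0.5848 0.0235 0.017 ]
195 322 334 [0.5863 0.0154 0.017 ]
205 322 333 [0.587 0.007 0.017]
215 322 333 [ 0.5882 -0.0015  0.017 ]
225 322 333 [ 0.5893 -0.0102  0.017 ]
235 322 333 [ 0.5905 -0.0191  0.017 ]
245 322 333 [ 0.5918 -0.0281  0.017 ]
255 322 333 [ 0.593  -0.0374  0.017 ]
```

View pics/w14.png

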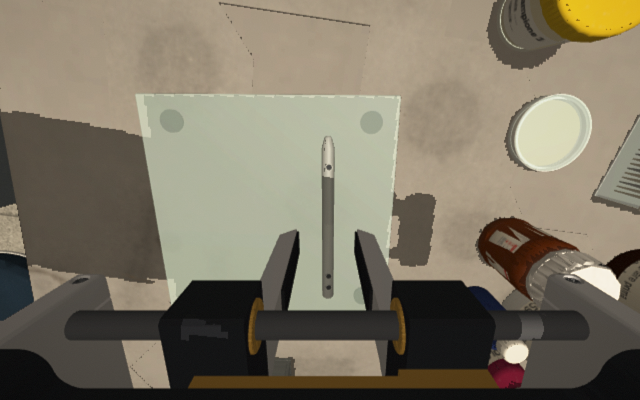

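Call:
play_rows(
  increments=[
    [[150, 1.0, 0.05, 0, 0], [150, 1.0, 0, 0, 0], [150, 1.0, 0, 0, 0], [150, 0.5, 0, 0, 0], [150, 0.3, 0, 0, 0], [150, 0.15, 0, 0, 0], [150, 0.1, 0, 0, 0], [150, 0.03, 0, 0, 0], [150, 0, 0, 0, 0]],
  ],
)

```text
time_s: 31.98
ee_pos: [0.5897, -0.0081, 0.0153]
eef_rot: [1.444, 1.57, 0.006]
force: [-0.5, 0.4, 0.1]
grip_width: 0.039
```

Call:
play_rows(
  increments=[
    [[255, 0, 0, 0, 0], [255, 0, 0, 0, 0], [255, 0, 0, 0, 0], [255, 0, 0, 0, 0], [255, 0, 0, 0, 0], [255, 0, 0, 0, 0], [255, 0, 0, 0, 0]],
  ],
)

```text
time_s: 32.57
ee_pos: [0.5896, -0.0081, 0.0151]
eef_rot: [1.283, 1.571, -0.155]
force: [-0.0, -0.4, 1.1]
grip_width: 0.0088
```

Call:
play_rows(
  increments=[
    [[255, -0.2, 0, 0, 0], [255, -0.4, 0, 0, 0], [255, -0.8, 0, 0, 0], [255, -1.2, 0, 0, 0], [255, -1.2, 0, 0, 0], [255, -1.2, 0, 0, 0], [255, -1.0, 0, 0, 0], [255, -0.5, 0, 0, 0], [255, 0, 0, 0, 0]],
  ],
)

```text
time_s: 33.32
ee_pos: [0.5902, -0.0082, 0.0817]
eef_rot: [1.363, 1.568, -0.075]
force: [0.3, 0.2, -0.5]
grip_width: 0.0092
```

Call:
play_rows(
  increments=[
    [[255, 0, -0.2, -1.2, 0], [255, 0, -0.5, -2.4, 0], [255, 0, -0.7, -3.0, 0], [255, 0, -0.7, -3.0, 0], [255, 0, -0.7, -3.0, 0], [255, 0, -0.7, -3.0, 0], [255, 0, -0.7, -3.0, 0], [255, 0, -0.7, -3.0, 0], [255, 0, -0.6, -2.7, 0], [255, 0, -0.4, -2.0, 0], [255, 0, -0.1, -1.0, 0], [255, 0, 0, 0, 0]],
  ],
)

```text
time_s: 34.32
ee_pos: [0.493, 0.2563, 0.0795]
eef_rot: [-1.497, 1.57, -2.933]
force: [0.4, -0.2, -0.5]
grip_width: 0.0092
```

Call:
play_rows(
  increments=[
    [[255, 0, 0, 0, 0], [255, 0, 0, 0, 0]],
  ],
)

```text
time_s: 34.48
ee_pos: [0.4942, 0.2536, 0.0798]
eef_rot: [-1.027, 1.57, -2.466]
force: [0.8, -0.1, -0.6]
grip_width: 0.0094
```

Run:
```python
from h import *
o=ctrl.get_obs(); np.save('o15.npy',o,allow_pickle=True)
im=ctrl.camera("wrist")[:,:,::-1]; cv2.imwrite("pics/w15.png",im)
cv2.imwrite("pics/w15z.png",cv2.resize(im[90:290,230:480],None,fx=3.2,fy=3,interpolation=cv2.INTER_CUBIC))
print(o['ee_pos'],o['grip_width'])
```

```text
[0.49424359 0.25364177 0.07977964] 0.009441268342742426
```

View pics/w15.png

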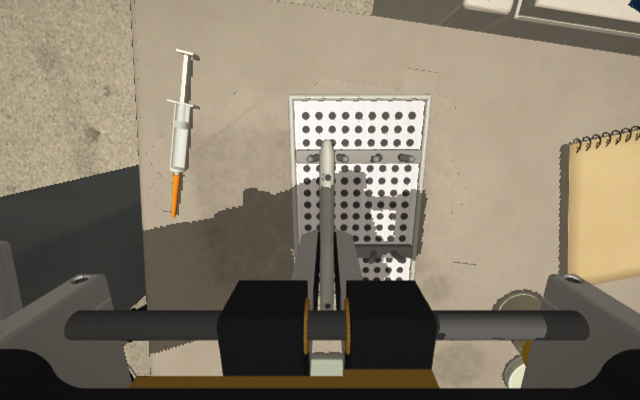

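View pics/w15z.png

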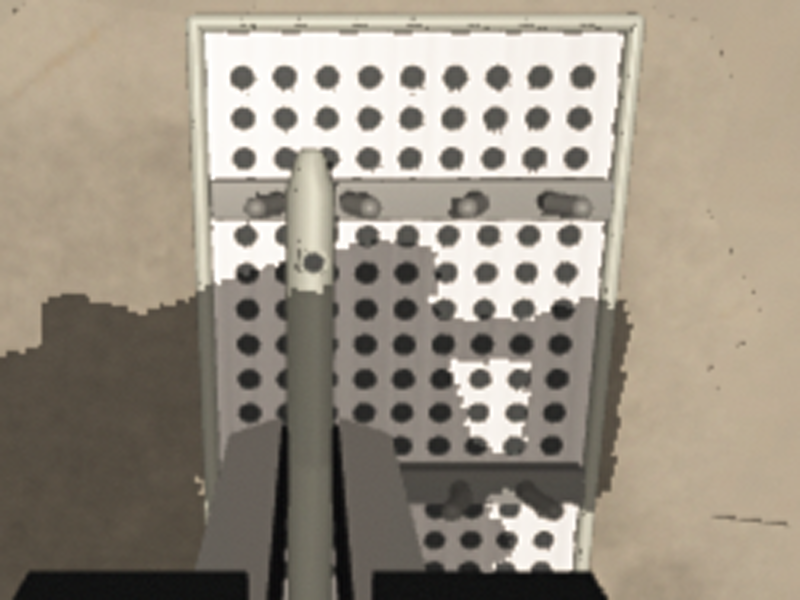

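Run:
```python
from h import *
o=np.load('o15.npy',allow_pickle=True).item()
Z=lambda u,v:(230+(u+.5)/3.2-.5,90+(v+.5)/3-.5)
f=lambda u,v,z:ray('wrist',Z(u,v),z,o).round(4)
print('P1 +y tops',f(250,211,.032),f(376,209,.032)); 
print('P1 bases',f(283,203,.014),f(343,198,.014))
print('P2 +y tops',f(462,211,.032),f(585,209,.032),'bases',f(484,201,.014),f(546,199,.014))
print('P2 -y tops',f(448,511,.032),f(555,509,.032),'bases',f(466,486,.014),f(524,486,.014))
print('rim corners',f(190,17,.006),f(641,17,.006),'left edge low',f(205,460,.006),'right low',f(597,460,.006))
print('bar edges +y',f(260,180,.014),f(260,218,.014),'-y bar',f(450,465,.014),f(450,508,.014))
p=np.array(o['ee_pos']);R=Rn.from_euler('xyz',o['eef_rot']).as_matrix();print(R.round(4))
zc=p[2]+.0025
print('nail tip/held', f(312,150,zc), f(312,290,zc))
```

```text
P1 +y tops [0.4719 0.3017 0.032 ] [0.5034 0.3065 0.032 ]
P1 bases [0.4797 0.3027 0.014 ] [0.4957 0.3062 0.014 ]
P2 +y tops [0.5251 0.3088 0.032 ] [0.5558 0.3135 0.032 ] bases [0.5339 0.3105 0.014 ] [0.5505 0.3133 0.014 ]
P2 -y tops [0.5373 0.2199 0.032 ] [0.567  0.2245 0.032 ] bases [0.5454 0.2202 0.014 ] [0.5627 0.2226 0.014 ]
rim corners [0.4486 0.3504 0.006 ] [0.5671 0.3662 0.006 ] left edge low [0.4662 0.2151 0.006 ] right low [0.5857 0.2311 0.006 ]
bar edges +y [0.4727 0.3084 0.014 ] [0.4739 0.2975 0.014 ] -y bar [0.5393 0.2268 0.014 ] [0.542  0.2119 0.014 ]
[[-4.000e-04  9.913e-01  1.313e-01]
 [-3.000e-04  1.313e-01 -9.913e-01]
 [-1.000e+00 -5.000e-04  3.000e-04]]
nail tip/held [0.4848 0.323  0.0823] [0.4887 0.2937 0.0823]
```

Call:
play_rows(
  increments=[
    [[255, 0.4, 0, -0.15, 0], [255, 0.8, 0.03, -0.2, 0], [255, 1, 0, 0, 0], [255, 1, 0, 0, 0], [255, 0.7, 0, 0, 0], [255, 0.4, 0, 0, 0], [255, 0.2, 0, 0, 0], [255, 0, 0, 0, 0], [255, 0, 0, 0, 0]],
  ],
)

```text
time_s: 35.28
ee_pos: [0.494, 0.2581, 0.0352]
eef_rot: [1.841, 1.571, 0.403]
force: [-0.0, -0.1, -1.6]
grip_width: 0.0092
```

Run:
```python
from h import *
o=ctrl.get_obs()
im=ctrl.camera("wrist")[:,:,::-1]
cv2.imwrite("pics/w16z.png",cv2.resize(im[90:290,230:480],None,fx=3.2,fy=3,interpolation=cv2.INTER_CUBIC))
```

```text
(no output)
```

View pics/w16z.png

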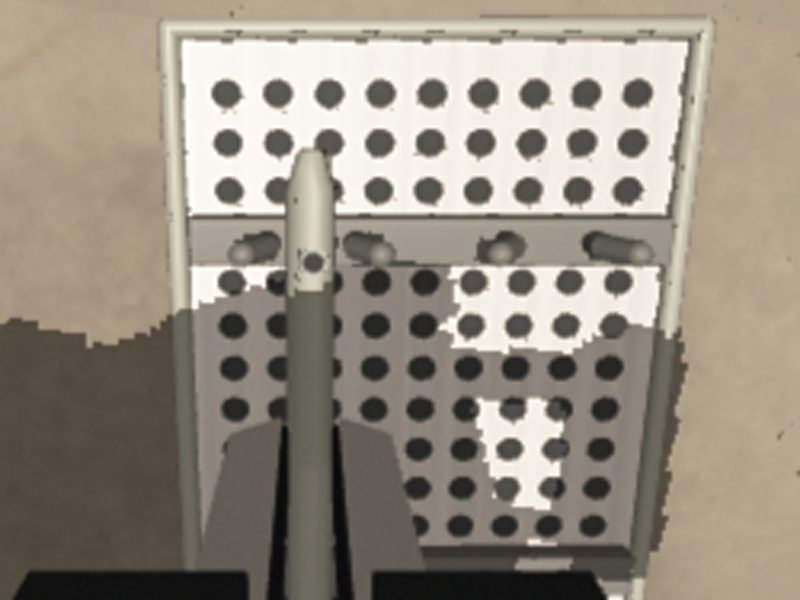

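Call:
play_rows(
  increments=[
    [[255, 0.25, 0, 0, 0], [255, 0.25, 0, 0, 0], [255, 0.25, 0, 0, 0], [255, 0.25, 0, 0, 0], [255, 0.25, 0, 0, 0], [255, 0.15, 0, 0, 0], [255, 0.1, 0, 0, 0], [255, 0, 0, 0, 0]],
  ],
)

```text
time_s: 36.0
ee_pos: [0.4938, 0.258, 0.0198]
eef_rot: [-1.327, 1.57, -2.765]
force: [-0.2, -0.9, -0.8]
grip_width: 0.0092
```

Call:
play_rows(
  increments=[
    [[255, 0.07, 0, 0, 0], [255, 0.07, 0, 0, 0], [255, 0, 0, 0, 0]],
  ],
)

```text
time_s: 36.25
ee_pos: [0.4939, 0.2581, 0.0186]
eef_rot: [2.806, 1.571, 1.367]
force: [-0.4, 0.9, -0.2]
grip_width: 0.0095
```

Call:
play_rows(
  increments=[
    [[255, 0.05, 0, 0, 0], [255, 0.05, 0, 0, 0], [255, 0, 0, 0, 0]],
  ],
)

```text
time_s: 36.5
ee_pos: [0.4939, 0.258, 0.0176]
eef_rot: [0.557, 1.571, -0.881]
force: [-0.1, 0.1, -0.2]
grip_width: 0.0095
```

Call:
play_rows(
  increments=[
    [[255, 0.05, 0, 0, 0], [255, 0.03, 0, 0, 0], [255, 0, 0, 0, 0]],
  ],
)

```text
time_s: 36.75
ee_pos: [0.494, 0.2581, 0.0171]
eef_rot: [1.778, 1.571, 0.34]
force: [-1.5, 0.1, 1.5]
grip_width: 0.009
```

Call:
play_rows(
  increments=[
    [[210, 0, 0, 0, 0], [195, 0, 0, 0, 0], [175, 0, 0, 0, 0], [165, 0, 0, 0, 0], [165, 0, 0, 0, 0], [165, 0, 0, 0, 0], [165, -0.4, 0, 0, 0], [165, -1, 0, 0, 0], [165, -1.2, 0, 0, 0], [165, -1.5, 0, 0, 0], [165, -1.5, 0, 0, 0], [165, -1, 0, 0, 0]],
  ],
)

```text
time_s: 37.75
ee_pos: [0.4945, 0.2583, 0.0856]
eef_rot: [1.863, 1.568, 0.425]
force: [1.1, -0.3, 0.1]
grip_width: 0.0335
```

Run:
```python
from h import *
o=ctrl.get_obs()
im=ctrl.camera("wrist")[:,:,::-1]
cv2.imwrite("pics/w17z.png",cv2.resize(im[90:290,230:480],None,fx=3.2,fy=3,interpolation=cv2.INTER_CUBIC))
```

```text
(no output)
```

View pics/w17z.png

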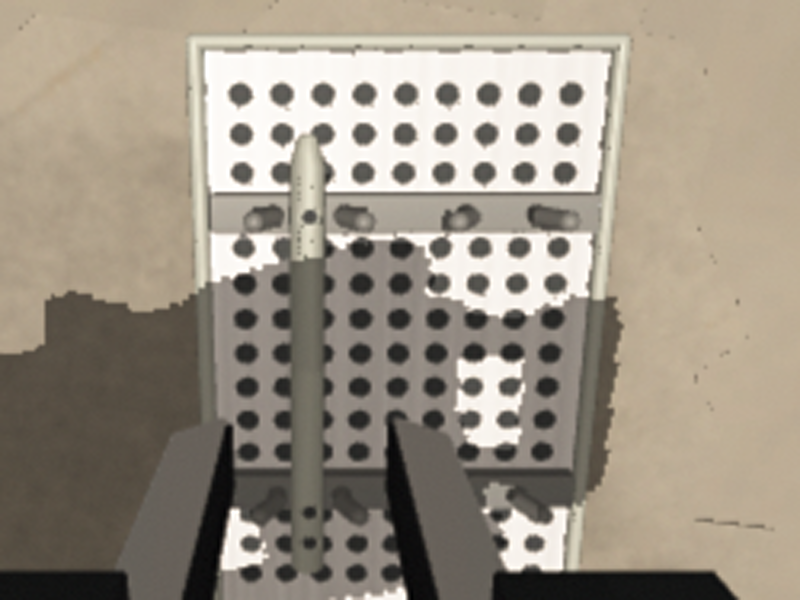

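Call:
play_rows(
  increments=[
    [[165, -2, 0, 0, 0], [165, -2, 0, 0, 0], [165, -1, 0, 0, 0], [165, 0, 0, 0, 0], [165, 0, 0, 0, 0], [165, 0, 0, 0, 0]],
  ],
)

```text
time_s: 38.3
ee_pos: [0.4934, 0.2578, 0.1317]
eef_rot: [-1.298, 1.569, -2.737]
force: [0.4, -0.6, -0.1]
grip_width: 0.0332
```

Run:
```python
from h import *
print(ctrl.get_obs()['joint_vel'].round(3))
cv2.imwrite("pics/t20.png",ctrl.camera("top")[:,:,::-1])
```

```text
[-0.002  0.009  0.001  0.     0.004 -0.   ]
```

View pics/t20.png

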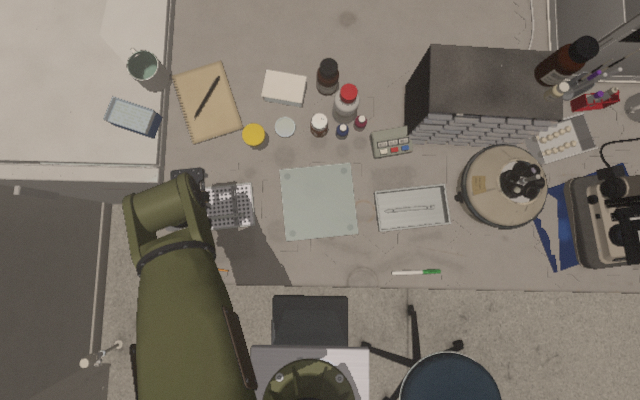

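The plate is empty, the bent nail lies in the dish around (410,209), and nothing else in view has moved.

```bash
python3 -c "
from station import ctrl
print(ctrl.hand_in())"
```

```text
the job is handed in; nothing more can be done
None
```

I tested both nails and put each one away, then handed the job in at about 38 s.

- **Near nail (x ≈ 0.50):** bent. It humped about 1.3 mm at a quarter turn toward the robot and stayed level at the middle the other way, and a bow was visible from above. I laid it in the reject dish and let go before testing the other one.
- **Far nail (x ≈ 0.59):** true. The fingertip height stayed within 0.2 mm over most of the roll each way. It dropped 0.3 mm at the far ends, where the nail reached the edge of the fingertip. I seated it in the tray place nearer the robot, and the last wrist picture shows it between both prong pairs.
- **Force on the glass:** no reading went above 9.4 N. Readings came only at the end of each short move, so brief peaks in between were not seen.
- **What went wrong:** my first roll of the near nail slipped off the fingertip, and the nail rolled back to its flat side. Two later touch-downs missed it because the flat part of the fingertip is narrower than I assumed. I repeated the roll properly both ways.
- **Disagreement:** the top and wrist cameras differed by about 4 mm along the nail's length for the tray place, so I aimed close to the wrist camera's figure.
- **Final view:** the top camera shows the plate empty, the bent nail in the dish and the other things where they were. The arm hid most of the syringe and part of the tray in that view.

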